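# Flip the stray lever of a make-up desk lamp with a stylus

### The arm

A 6-joint arm with a two-finger parallel gripper is mounted at the origin on the work surface. World frame = base frame: x ahead of the robot, y to its left, z up, the work surface at z = 0. Lengths are in m, angles in rad, forces in N, time in s.
With the tool pointing down it reaches from about 0.25 to 0.725 m from the base axis. Payload 4 kg.
Tool frame: the origin (TCP) lies on the centre line of the jaws, within the pads' length; the fingertips stand 11 mm ahead of it and the grasp point (between the pads) lies 8 mm behind it (bot.nose_length is the distance from the TCP to the fingertips, in m); z points along the fingers, y is the direction in which the jaws open and shut (so a half turn about z gives the same grasp; the last joint's range is limited). The gripper opens to 85 mm and grips with 20 to 120 N. Pads are 22 mm wide; open, the fingers measure 114 mm over their backs; the gripper's body (76 mm by 85 mm) begins 54 mm behind the grasp point. The pads swing forward as they close: fully open they stand 13 mm farther back than shut.
Start: joints at [1.212, 0.241, 0.005, 1.335, 0, 1.571], TCP at [0.176, 0.468, 0.242] pointing down, gripper open.
Joint ranges: [-2.72, 2.72], [-1.05, 1.87], [-1.09, 1.28], [-1.99, 2.15], [-1.42, 1.44], [-3.14, 3.14]. Speed limits (rad/s): [2.79, 2.79, 3.14, 3.14, 3.14, 3.14].

### API

Orientations are given as a unit quaternion [x, y, z, w].
In Python, from workcell import bot gives the robot as it stands.
- The arm moves only by the tool play_rows, never from a script. Its argument "plan" is one flat list of numbers, 6 for each row, row after row: the shift along the tool's x, y, z in mm, then the turn, a rotation vector about the tool's x, y, z in rad. A call has 1 to 20 rows; each row shifts and turns the commanded pose from where the row before left it, along the tool's axes as they then stand; what a row does not reach is not made up. A row lasts 1/8 s, in which the tool goes at most 62.5 mm and 10.7 degrees, less where a joint would pass 70% of its speed; a pose out of reach is approached as far as the arm can. A call with a gripper value outside its range is refused whole. "hand" is the opening in per cent of the stroke, from 0 (shut) to 100 (fully open), set as the call begins (left out, the last holds). The fingers move at their own pace and stop on an object; the grip force is fixed at half the most. Time passes only in rows, so rows that do not move let the fingers close. It gives the time, the measured TCP pose, the force and the opening at its end, in the units of the state.
- bot.get_obs(): the state, without advancing time (a new reading comes with each control period).
- bot.camera(name): name is "side" or "top" or "wrist"; returns a dict with "frame" (400x640x3 uint8, blue, green, red), "range_z" (400x640 float32, m along the optical axis (not along the pixel's ray), 0 where there is no reading), "K" (3x3 intrinsics, pixels), "cam_to_world" (4x4, takes a point from camera to world coordinates). Camera axes: x right, y down, z forward; pixel columns grow to the right and rows downward; lengths in m; the calibration is good to about 2 mm. A picture is of the moment at which its call begins.
- bot.job_done(): hands the job in, once; it reports no verdict.
Trained networks look in the newest picture that a camera, given by its name, has taken for a name from the list of things; names that differ only in an ending like _2 or _b are one class to them, and where a whole thing is asked for, a point or a joint stands for the part that bears it (a point fixed in the world has none). Each returns a list of dicts, best first, with "p" (0 to 1); they miss things now and then, are a little off and sometimes report something else, mostly with a low value. They report only what shows in the picture. A call takes as long as a camera call.
- bot.outline_of(query, camera): "mask" (400x640 bool, what is visible of it) and "point" ([row, column] in pixels, amid what is visible of it).
The state is a dict: "clock": time; "joint_pos": joint angles; "joint_vel": joint speeds; "tau": joint torques, N m; "eef_pos": TCP position; "tool_rot": TCP orientation; "ft_force": force on the tool from outside, world axes, zero at the start; "ft_torque": the same for the moment, N m; "grip_width": finger opening in m.
Only numpy, scipy, OpenCV 4.12 (cv2) and the standard library are available. Lean on these libraries where they do the work, as an engineer would, in place of code of your own. Each camera call takes 0.05 s, during which the arm holds its last target.

### The job

On the make-up desk lamp one of the five small levers leans toward you, to the robot's side, while its four neighbours lean away: take the stylus from its leaning cradle and, with the stylus only and never your fingers, push that lever fully over so that all five lean the same way. Then put the stylus back in the cradle as it was, tip down on the foot, and let go. Leave the other levers and the things around alone, and do not bump your hand against the lamp.

Things in the scene. Friction and masses are not known exactly. Their poses are not given: they have to be found in the camera images.
- lamp: fixed white bridge lamp: base 90 (x) x 250 (y) x 45 mm, origin under its centre, near side = its -x (robot side). Five switches on top in a row along y, 30 mm apart. Posts at y=+-110 rise at x=+30 and bend to a light tube, 36 mm thick along y, axis at x=-30, z=285: a vertical hand does not fit over the levers; one leaning back to -x 25-45 deg passes before the tube
- switch_odd: the switch whose lever stands the other way to the rest; may be any of the five places. Grey bezel 56 (x) x 26 (y) x 6 mm, origin at the centre of its underside (45 mm above the table), axes parallel to the lamp's. Its lever turns about an axis along y that lies 10 mm above this origin
- lever_odd (a joint): its black paddle lever: 7 mm thick, 14 mm wide, reaching 28 mm from its pivot. 0 = leaning 25 deg toward the lamp's near side (-x); 0.873 = against its stop, leaning 25 deg to the far side (+x). It starts near 0. Friction holds it wherever it is left; about 1 N at the paddle moves it
- lever_odd_end (a point): centre of the free end of that lever, 28 mm from its pivot
- switch_a: another switch of the row, same shape and same origin as switch_odd
- lever_a (a joint): its lever, same as lever_odd, but it starts on its far stop, about 0.86
- switch_b: another switch of the row, same shape and same origin as switch_odd
- lever_b (a joint): its lever, same as lever_odd, but it starts on its far stop, about 0.86
- switch_c: another switch of the row, same shape and same origin as switch_odd
- lever_c (a joint): its lever, same as lever_odd, but it starts on its far stop, about 0.86
- switch_d: another switch of the row, same shape and same origin as switch_odd
- lever_d (a joint): its lever, same as lever_odd, but it starts on its far stop, about 0.86
- cradle: fixed tool cradle, base plate 110 (x) x 80 (y) x 12 mm, origin under its centre. Its trough rises from a foot at x=35, z=25 mm, leaning 30 deg from vertical toward its own -x (robot side), open upward and to +x. 18 mm wide inside; side walls 85 mm long, 4 mm higher than the stylus' axis; a bare 10 mm wide back strip goes on to 110 mm from the foot
- cradle_foot (a point): point on the trough's foot ledge where the stylus tip stands when the stylus is in its place
- cradle_upper (a point): point where stylus_grip is when the stylus is in its place, 130 mm up the trough's line from cradle_foot
- stylus_grip (a point): stylus, 150 mm long, 45 g: square wooden handle 14 x 14 mm (60 to 150 mm from the tip), round steel rod 8 mm thick (0 to 60 mm). This point, where to grasp it, is on its axis 130 mm from the tip; the top 40 mm stand free of the cradle. Own z runs from tip to top, own y level across it (the cradle's y). Starts in the cradle, tip down
- stylus_tip (a point): the very end of the stylus' steel rod
- lotion: bystander: white bottle 48 mm wide, 130 mm high, origin under its centre
- compact: bystander: black round powder compact 72 mm wide, 16 mm high, origin under its centre
- giftbox: bystander: open pink box 140 x 190 x 60 mm, origin under its centre
- cream: bystander: white cream jar 60 mm wide, 50 mm high, origin under its centre

How it is judged:
By the outcome, as a careful person would: the job done as asked, in the order asked, and still so for the second after the job is handed in, with the robot touching nothing.
It also fails if it takes over 61 s, if anything falls off the work surface, if the arm or the gripper's body presses on something with over 40 N, if the wrist force passes 120 N, or if a joint passes its speed limit or range.

## Working session

There is one attempt and no reset: what is moved stays moved. The work goes in short steps, Python scripts to look and compute and a tool call to move; the robot and the scene stay as the last step left them, time stands still between calls to the robot, and variables do not carry over. Pictures are saved under pics/ and viewed, and the job is handed in when it is done.

Besides the shell and the picture viewer there is one more tool, called after "Call:" as name(argument=value, ...) on one line, values as JSON. play_rows: Moves the arm, as the interface text tells. Its arguments: {"type":"object","properties":{"plan":{"type":"array","items":{"type":"number"}},"hand":{"type":"number"}},"required":["plan"]}

```bash
ls; mkdir -p pics; python3 - <<'E'
from workcell import bot
import cv2,numpy as np
o=bot.get_obs()
print(o)
for n in ["side","top","wrist"]:
    c=bot.camera(n); cv2.imwrite(f"pics/{n}0.png",c["frame"]); np.savez(f"pics/{n}0.npz",**c)
    print(n,c["K"],c["cam_to_world"])
E
```

```text
pics
{'clock': 0.0, 'joint_pos': array([ 1.21199506e+00,  2.41473738e-01,  3.71462620e-03,  1.33519688e+00,
       -3.85752978e-05,  1.57082566e+00]), 'joint_vel': array([-4.04826447e-05,  7.68301638e-04, -9.56052741e-04, -1.33889555e-04,
       -8.93495193e-04,  5.50688233e-04]), 'tau': array([ 1.68509446e-04, -3.72313643e+01,  2.52411371e+01,  1.67260109e-02,
        2.61739626e-05,  3.71411019e-06]), 'eef_pos': array([0.17537144, 0.46758152, 0.24137893]), 'tool_rot': array([ 1.78454166e-01,  9.83947633e-01, -1.06594808e-03, -1.73691764e-04]), 'ft_force': array([0.48146012, 0.03989868, 0.18386338]), 'ft_torque': array([ 0.01579083, -0.0031372 , -0.00257249]), 'grip_width': 0.08541723942981108}
side [[428.4113418    0.         316.78490146]
 [  0.         428.4113418  200.34035045]
 [  0.           0.           1.        ]] [[-0.81650456 -0.42286352  0.39307347  0.0892608 ]
 [-0.57703275  0.57554734 -0.57946394  0.75307011]
 [ 0.01880177 -0.69995122 -0.71394313  0.98400786]
 [ 0.          0.          0.          1.        ]]
top [[469.59471466   0.         311.79431653]
 [  0.         469.59471466 201.48486881]
 [  0.           0.           1.        ]] [[-0.03060257 -0.97856459  0.20365368  0.29398326]
 [-0.99952886  0.03044067 -0.00392817  0.04949584]
 [-0.00235539 -0.20367794 -0.97903511  1.5896128 ]
 [ 0.          0.          0.          1.        ]]
wrist [[301.25495035   0.         319.95713953]
 [  0.         301.25495035 201.07400144]
 [  0.           0.           1.        ]] [[ 0.35122309  0.90314342  0.24692978  0.11329914]
 [ 0.93628994 -0.33826111 -0.0945546   0.49087277]
 [-0.00186962  0.26440762 -0.9644092   0.37306339]
 [ 0.          0.          0.          1.        ]]
```

View pics/side0.png

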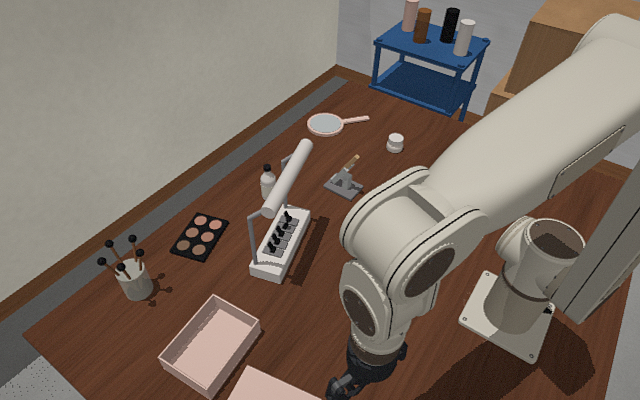

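View pics/top0.png

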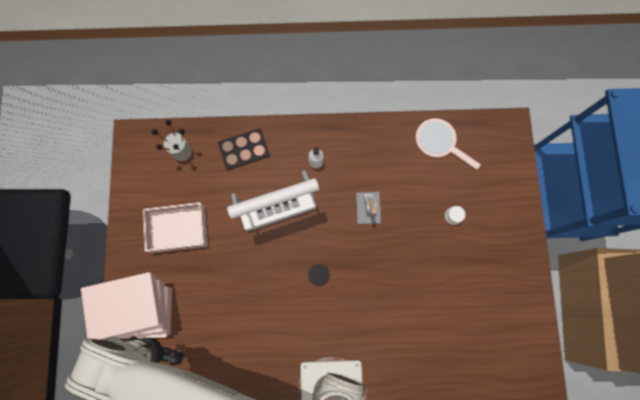

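View pics/wrist0.png

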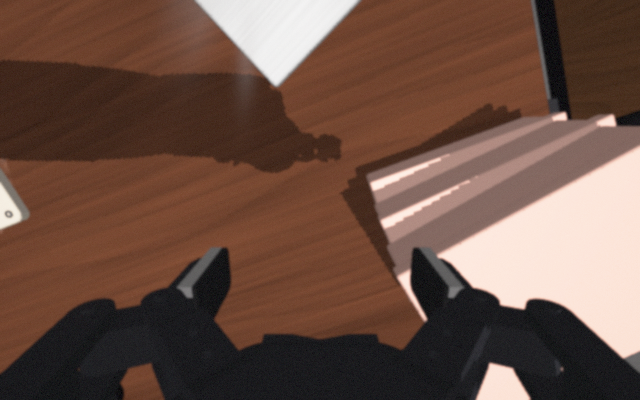

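The side view shows the lamp at (285,220), with its levers around (285,230), and the cradle at (345,180). The top view shows the cradle at (368,207) and the lamp at (278,208). Next I'll measure and enlarge both.

```bash
cat > h.py <<'E'
import numpy as np,cv2
def load(n):
    d=np.load(n); return {k:d[k] for k in d.files}
def cloud(c):
    K=c["K"];z=c["range_z"];v,u=np.mgrid[0:z.shape[0],0:z.shape[1]]
    P=np.stack([(u-K[0,2])/K[0,0]*z,(v-K[1,2])/K[1,1]*z,z],-1)
    T=c["cam_to_world"]; W=P@T[:3,:3].T+T[:3,3]; W[z<=0]=np.nan; return W
def proj(c,p):
    T=c["cam_to_world"];q=(np.atleast_2d(p)-T[:3,3])@T[:3,:3]; return (q[:,:2]/q[:,2:])@np.diag([c["K"][0,0],c["K"][1,1]])+c["K"][:2,2]
E
python3 - <<'E'
from h import *
s=load("pics/side0.npz");t=load("pics/top0.npz")
a=cv2.resize(s["frame"][120:290,235:385],None,fx=4,fy=4,interpolation=cv2.INTER_CUBIC)[:600]
cv2.imwrite("pics/sidez.png",cv2.resize(s["frame"][130:280,235:385],None,fx=4,fy=4,interpolation=cv2.INTER_CUBIC))
cv2.imwrite("pics/topz.png",cv2.resize(t["frame"][165:245,220:395],None,fx=4.5,fy=4.5,interpolation=cv2.INTER_CUBIC))
from workcell import bot
for cam in ["side","top"]:
    c=bot.camera(cam);W=cloud(c)
    for q in ["lamp","switch_odd","lever_odd","switch_a","cradle","stylus_grip","lotion","compact","giftbox","cream"]:
        for r in bot.outline_of(q,cam)[:5]:
            m=r["mask"];w=W[m];w=w[np.isfinite(w[:,0])]
            print(cam,q,round(r["p"],2),r["point"],m.sum(),np.nanmedian(w,0).round(3),np.percentile(w,2,axis=0).round(3),np.percentile(w,98,axis=0).round(3))
            if r["p"]>.3: np.save(f"pics/m_{cam}_{q}.npy",m)
E
```

```text
side lamp 0.67 [213.4, 279.1] 3185 [0.58  0.211 0.048] [0.531 0.045 0.01 ] [0.668 0.291 0.303]
side switch_odd 0.7 [229.2, 285.4] 113 [0.61  0.14  0.051] [0.592 0.123 0.047] [0.64  0.148 0.08 ]
side switch_odd 0.28 [235.1, 282.6] 144 [0.603 0.169 0.051] [0.58  0.151 0.045] [0.631 0.178 0.079]
side lever_odd 0.49 [225.4, 285.4] 17 [0.612 0.143 0.061] [0.606 0.136 0.054] [0.619 0.145 0.075]
side switch_a 0.67 [236.1, 278.7] 147 [0.603 0.169 0.052] [0.58  0.152 0.047] [0.632 0.191 0.079]
side switch_a 0.63 [242.5, 275.5] 162 [0.595 0.197 0.052] [0.572 0.178 0.046] [0.623 0.207 0.079]
side switch_a 0.58 [219.3, 286.5] 165 [0.625 0.112 0.051] [0.597 0.092 0.045] [0.651 0.127 0.081]
side switch_a 0.48 [250.5, 273.9] 194 [0.59  0.227 0.051] [0.563 0.209 0.045] [0.617 0.241 0.08 ]
side cradle 0.67 [185.4, 344.4] 779 [ 0.587 -0.133  0.012] [ 0.542 -0.199 -0.003] [ 0.651 -0.103  0.095]
side lotion 0.87 [174.0, 266.6] 332 [0.76  0.044 0.081] [0.744 0.023 0.015] [0.78  0.055 0.13 ]
side compact 0.72 [175.1, 266.3] 341 [0.76  0.043 0.08 ] [0.744 0.022 0.011] [0.779 0.055 0.13 ]
side compact 0.22 
[... 766 characters left out ...]
p cradle 0.73 [209.4, 365.0] 620 [ 0.589 -0.138  0.013] [ 0.544 -0.184  0.004] [ 0.647 -0.109  0.096]
top stylus_grip 0.42 [206.7, 370.9] 78 [ 0.577 -0.146  0.127] [ 0.551 -0.154  0.053] [ 0.617 -0.14   0.161]
top lotion 0.52 [157.2, 315.2] 255 [0.757 0.028 0.084] [ 0.743  0.004 -0.003] [0.811 0.052 0.133]
top compact 0.81 [276.4, 317.3] 349 [0.375 0.031 0.016] [0.345 0.    0.009] [0.406 0.063 0.023]
top compact 0.7 [159.1, 316.1] 228 [0.756 0.028 0.086] [0.743 0.004 0.013] [0.779 0.048 0.133]
top giftbox 0.8 [226.7, 173.0] 2636 [0.548 0.514 0.006] [ 0.471  0.408 -0.003] [0.614 0.6   0.063]
top cream 0.87 [217.4, 451.6] 265 [ 0.554 -0.429  0.048] [ 0.532 -0.456  0.017] [ 0.58  -0.407  0.057]
```

View pics/sidez.png

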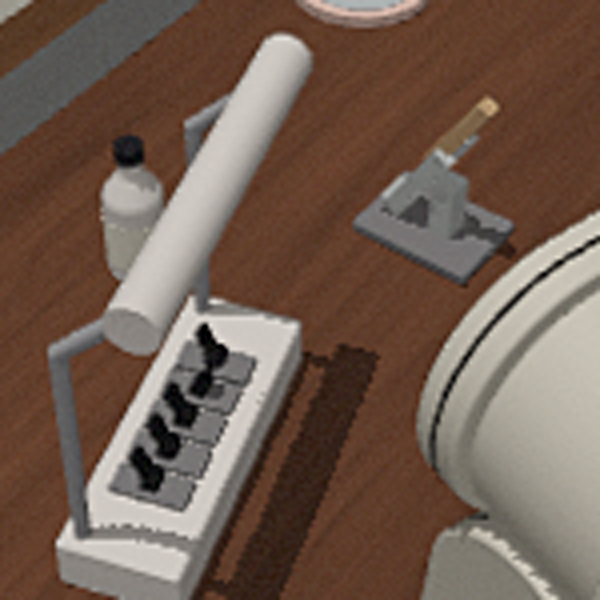

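View pics/topz.png

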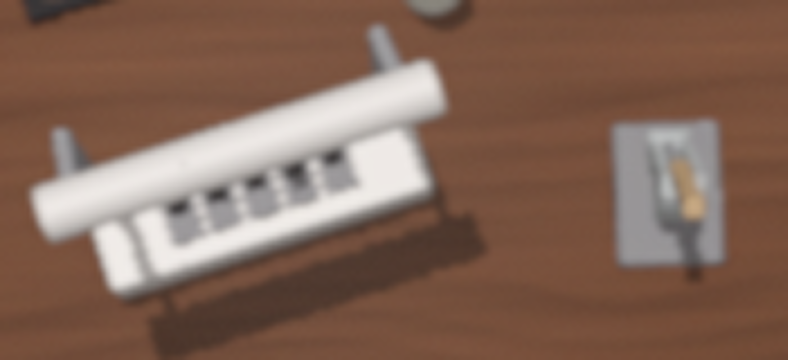

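```bash
cat > fit.py <<'E'
from h import *
from scipy.optimize import least_squares
s=load("pics/side0.npz");t=load("pics/top0.npz")
Ws,Wt=cloud(s),cloud(t)
def sel(W,lo,hi): 
    w=W.reshape(-1,3); return w[np.all((w>lo)&(w<hi),1)]
for n,W in [("side",Ws),("top",Wt)]:
    tb=sel(W,[.45,-.1,.005-.02],[.75,.4,.004])
    print(n,"table z",np.median(sel(W,[.45,-.1,-.02],[.75,.4,.008])[:,2]).round(4), "cream side")
    b=sel(W,[.48,0,.038],[.75,.35,.0485]); 
    r=cv2.minAreaRect(b[:,:2].astype(np.float32)*1000); print(" lamp top",len(b),np.median(b[:,2]),r)
    tu=sel(W,[.45,0,.26],[.7,.35,.32])
    def res(p):
        # axis: y=.. param: point (x0,z0) at y=.17, slope dx,dz
        d=np.array([p[2],1,p[3]]);d/=np.linalg.norm(d);q=tu-[p[0],.17,p[1]]
        return np.linalg.norm(q-np.outer(q@d,d),axis=1)-.018
    f=least_squares(res,[.58,.285,-.25,0],loss='soft_l1',f_scale=.003);print(" tube",len(tu),f.x.round(4),"yaw",np.degrees(np.arctan(-f.x[2])).round(2),np.abs(f.fun).mean(), 'y range',tu[:,1].min(),tu[:,1].max())
    c=sel(W,[.48,-.26,.006],[.72,-.03,.018]);r=cv2.minAreaRect(c[:,:2].astype(np.float32)*1000);print(" cradle plate",len(c),r, np.median(c[:,2]))
    d=sel(W,[.48,-.26,.05],[.72,-.03,.2]);print(" cradle hi pts",len(d));
E
python3 fit.py
```

```text
side table z -0.0008 cream side
 lamp top 1452 0.04425924700977657 ((617.5470581054688, 147.9945831298828), (134.57888793945312, 303.0611877441406), 28.76536750793457)
 tube 1305 [ 5.754e-01  2.842e-01 -3.036e-01 -2.000e-04] yaw 16.89 0.0014155487782529245 y range 0.027574169609757337 0.2871978169366619
 cradle plate 428 ((623.277099609375, -145.3433837890625), (83.6513442993164, 185.294921875), 87.79459381103516) 0.011012472923306982
 cradle hi pts 214
top table z 0.0001 cream side
 lamp top 665 0.04445520692794913 ((612.5322875976562, 122.82528686523438), (125.56414031982422, 333.0626220703125), 36.19060134887695)
 tube 1190 [ 0.574   0.2852 -0.3029 -0.0008] yaw 16.85 0.0019256334263788688 y range 0.025520632626534003 0.28267065701587624
 cradle plate 717 ((600.8976440429688, -144.5430145263672), (226.13409423828125, 240.65016174316406), 89.09884643554688) 0.009934598082379287
 cradle hi pts 139
```

```bash
cat > fit2.py <<'E'
from h import *
s=load("pics/side0.npz");t=load("pics/top0.npz")
yaw=np.radians(16.87)
for n,c in [("side",s),("top",t)]:
    W=cloud(c)
    for q,(zl,zh) in {"lamp":(.04,.0485),"cradle":(.006,.017)}.items():
        m=np.load(f"pics/m_{n}_{q}.npy"); 
        ok=m&(W[...,2]>zl)&(W[...,2]<zh)
        ok=cv2.morphologyEx(ok.astype(np.uint8),cv2.MORPH_OPEN,np.ones((2,2)))>0
        k,lab,st,_=cv2.connectedComponentsWithStats(ok.astype(np.uint8),connectivity=8)
        ok=lab==1+np.argmax(st[1:,4])
        p=W[ok]
        r=cv2.minAreaRect(p[:,:2].astype(np.float32)*1000);print(n,q,len(p),r)
        if q=="lamp":
            R=np.array([[np.cos(yaw),np.sin(yaw)],[-np.sin(yaw),np.cos(yaw)]]);l=p[:,:2]@R.T
            print(np.percentile(l,[0,1,3,97,99,100],axis=0).round(4).T.tolist())
    print(n,"stylus/cradle hi")
    w=W.reshape(-1,3); d=w[np.all((w>[.48,-.26,.09])&(w<[.72,-.03,.2]),1)]
    d=d[d[:,2].argsort()]; print(len(d)); print(d[::max(1,len(d)//25)].round(3).tolist())
E
python3 fit2.py
```

```text
side lamp 1116 ((603.2786865234375, 169.58802795410156), (86.05374908447266, 245.84353637695312), 16.683622360229492)
[[nan, nan, nan, nan, nan, nan], [nan, nan, nan, nan, nan, nan]]
side cradle 405 ((592.5731811523438, -145.49334716796875), (105.10315704345703, 88.03019714355469), 0.01669292338192463)
side stylus/cradle hi
111
[[0.587, -0.128, 0.09], [0.578, -0.132, 0.092], [0.585, -0.137, 0.094], [0.58, -0.128, 0.094], [0.576, -0.14, 0.096], [0.578, -0.142, 0.098], [0.589, -0.136, 0.1], [0.583, -0.138, 0.102], [0.579, -0.138, 0.104], [0.58, -0.138, 0.107], [0.574, -0.14, 0.109], [0.575, -0.135, 0.112], [0.571, -0.147, 0.114], [0.58, -0.138, 0.116], [0.571, -0.14, 0.119], [0.577, -0.138, 0.122], [0.579, -0.14, 0.123], [0.578, -0.139, 0.128], [0.568, -0.139, 0.133], [0.571, -0.137, 0.137], [0.563, -0.136, 0.142], [0.561, -0.138, 0.145], [0.552, -0.146, 0.148], [0.551, -0.15, 0.15], [0.553, -0.141, 0.152], [0.557, -0.141, 0.153], [0.559, -0.144, 0.154], [0.557, -0.147, 0.157]]Traceback (most recent call last):
  File "fit2.py", line 11, in <module>
    ok=lab==1+np.argmax(st[1:,4])
              ~~~~~~~~~^^^^^^^^^^
    return _wrapfunc(a, 'argmax', axis=axis, out=out, **kwds)
    return bound(*args, **kwds)
ValueError: attempt to get argmax of an empty sequence
```

```bash
cat > model.py <<'E'
from h import *
def T(x,y,yaw): 
    a=np.radians(yaw);M=np.eye(4);M[:2,:2]=[[np.cos(a),-np.sin(a)],[np.sin(a),np.cos(a)]];M[:2,3]=x,y;return M
def ap(M,p): p=np.atleast_2d(p);return p@M[:3,:3].T+M[:3,3]
LAMP=(.605,.170,16.87); CR=(.593,-.1455,1.0)
def box(x0,x1,y0,y1,z): return [[x0,y0,z],[x1,y0,z],[x1,y1,z],[x0,y1,z],[x0,y0,z]]
def lamp_lines(L):
    M=T(*L);o=[ap(M,box(-.045,.045,-.125,.125,.045)),ap(M,box(-.045,.045,-.125,.125,0))]
    for i in range(-2,3): o.append(ap(M,box(-.028,.028,.03*i-.013,.03*i+.013,.051)))
    return o
def sty(C):
    M=T(*C);f=np.array([.035,0,.025]);u=np.array([-.5,0,np.sqrt(3)/2]);return M,f,u
def cr_lines(C):
    M,f,u=sty(C);n=np.array([u[2],0,.5]);e=np.array([0,1,0])
    o=[ap(M,box(-.055,.055,-.04,.04,.012)),ap(M,box(-.055,.055,-.04,.04,0))]
    o.append(ap(M,[f+a*u+b*n*.007+c*e*.007 for a,b,c in [(.06,1,1),(.15,1,1),(.15,1,-1),(.06,1,-1),(.06,1,1)]]))
    o.append(ap(M,[f+a*u-b*n*.007+c*e*.007 for a,b,c in [(.15,1,1),(.15,1,-1)]]))
    o.append(ap(M,[f,f+.15*u]))
    return o
def draw(c,lines,win,k,fn):
    x0,y0,x1,y1=win;im=cv2.resize(c["frame"][y0:y1,x0:x1],None,fx=k,fy=k,interpolation=cv2.INTER_CUBIC)
    for l,col in lines:
        p=(proj(c,l)-[x0,y0]+.5)*k;cv2.polylines(im,[np.round(p*8).astype(np.int32)],False,col,1,cv2.LINE_AA,3)
    cv2.imwrite(fn,im)
E
cat > ov.py <<'E'
from model import *
s=load("pics/side0.npz");t=load("pics/top0.npz")
L=[(l,(0,0,255)) for l in lamp_lines(LAMP)]+[(l,(0,255,0)) for l in cr_lines(CR)]
draw(s,L,(235,140,385,285),4,"pics/ovs.png")
draw(t,L,(220,170,395,245),4.5,"pics/ovt.png")
E
python3 ov.py
```

```text
(no output)
```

View pics/ovs.png

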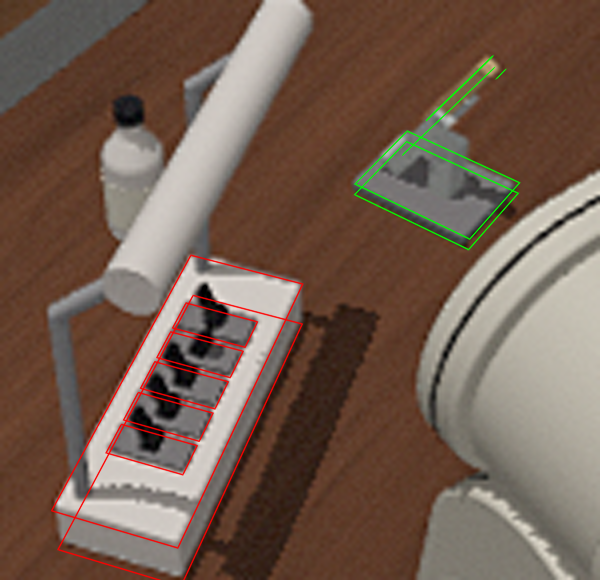

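View pics/ovt.png

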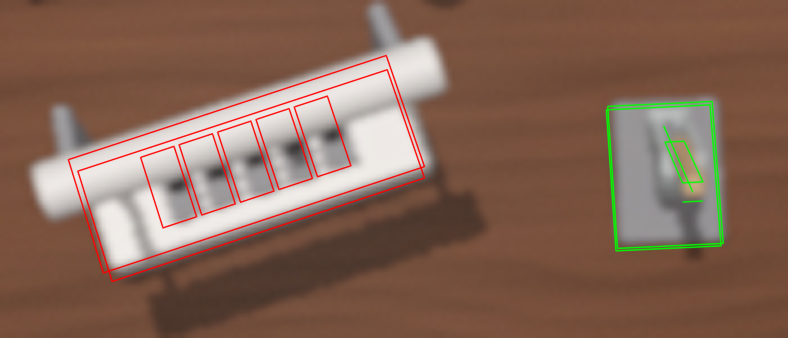

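```bash
cat > plan.py <<'E'
import numpy as np,json,os
from scipy.spatial.transform import Rotation as R, Slerp
def tool(lean,yaw):
    """tool frame leaning back `lean` deg, lamp/cradle yaw; x points back to robot side"""
    a=np.radians(lean); z=np.array([np.sin(a),0,-np.cos(a)]); y=np.array([0,1.,0]); x=np.cross(y,z)
    return R.from_euler('z',yaw,degrees=True)*R.from_matrix(np.stack([x,y,z],1))
def rows(p0,r0,p1,r1,n,nd=1):
    out=[];P=p0.copy();Q=r0
    sl=Slerp([0,1],R.concatenate([r0,r1]))
    for i in range(1,n+1):
        tp=p0+(p1-p0)*i/n; tq=sl(i/n)
        d=np.round(Q.inv().apply(tp-P)*1000,nd); w=np.round((Q.inv()*tq).as_rotvec(),3)
        out+=list(d)+list(w); P=P+Q.apply(d/1000); Q=Q*R.from_rotvec(w)
    m=max(np.linalg.norm(out[6*i:6*i+3]) for i in range(n)); a=np.degrees(max(np.linalg.norm(out[6*i+3:6*i+6]) for i in range(n)))
    print("n",n,"max mm",m.round(1),"deg",a.round(1)); print([float(v)+0. for v in out]); return P,Q
def cur():
    from workcell import bot
    o=bot.get_obs(); return np.array(o["eef_pos"]),R.from_quat(o["tool_rot"]),o
E
python3 - <<'E'
from plan import *
p,r,o=cur()
print(o["clock"])
from h import *
w=load("pics/wrist0.npz")["cam_to_world"]; M=np.eye(4);M[:3,:3]=r.as_matrix();M[:3,3]=p
X=np.linalg.inv(M)@w; print(X.round(4)); np.save("cam_in_tool.npy",X)
rows(p,r,np.array([.47,.11,.22]),tool(30,16.87),11)
E
```

```text
1.25
[[-1.000e-04 -9.644e-01 -2.644e-01  6.630e-02]
 [ 1.000e+00  4.000e-04 -1.800e-03 -6.000e-04]
 [ 1.800e-03 -2.644e-01  9.644e-01 -1.308e-01]
 [ 0.000e+00  0.000e+00  0.000e+00  1.000e+00]]
n 11 max mm 42.3 deg 4.3
[-36.5, -21.1, 2.0, -0.016, -0.046, -0.058, -35.1, -23.2, 3.3, -0.015, -0.046, -0.058, -33.5, -25.2, 4.6, -0.016, -0.046, -0.058, -31.7, -27.3, 5.6, -0.015, -0.045, -0.058, -29.9, -29.1, 6.6, -0.016, -0.046, -0.058, -27.7, -30.9, 7.4, -0.015, -0.046, -0.058, -25.6, -32.5, 8.2, -0.016, -0.046, -0.058, -23.3, -34.1, 8.7, -0.015, -0.046, -0.058, -20.8, -35.6, 9.3, -0.016, -0.046, -0.058, -18.3, -36.8, 9.6, -0.015, -0.046, -0.058, -15.6, -37.9, 9.8, -0.016, -0.046, -0.058]
```

Call:
play_rows(plan=[-36.5,-21.1,2.0,-0.016,-0.046,-0.058,-35.1,-23.2,3.3,-0.015,-0.046,-0.058,-33.5,-25.2,4.6,-0.016,-0.046,-0.058])

```text
clock: 1.62
eef_pos: [0.2566, 0.3697, 0.2362]
tool_rot: [0.091, 0.993, 0.011, 0.073]
ft_force: [-0.3, 0.2, -0.0]
grip_width: 0.085
```

```bash
python3 - <<'E'
from plan import *
p,r,o=cur()
print(o["clock"],p,o["joint_pos"].round(3))
rows(p,r,np.array([.47,.11,.22]),tool(30,16.87),9)
E
```

```text
1.625 [0.25661635 0.3697179  0.23619422] [ 1.044  0.081 -0.213  1.195 -0.123  1.221]
n 9 max mm 37.5 deg 3.9
[-28.1, -24.2, 5.0, -0.014, -0.041, -0.051, -26.5, -25.7, 5.8, -0.013, -0.04, -0.052, -25.0, -27.1, 6.5, -0.014, -0.041, -0.051, -23.2, -28.4, 7.0, -0.014, -0.04, -0.051, -21.5, -29.7, 7.6, -0.014, -0.041, -0.051, -19.6, -30.8, 8.0, -0.013, -0.04, -0.052, -17.7, -31.9, 8.3, -0.014, -0.041, -0.051, -15.6, -32.8, 8.5, -0.014, -0.04, -0.051, -13.6, -33.8, 8.7, -0.014, -0.041, -0.052]
```

Joint 6 is falling, as it should. Carrying on.

Call:
play_rows(plan=[-28.1,-24.2,5.0,-0.014,-0.041,-0.051,-26.5,-25.7,5.8,-0.013,-0.04,-0.052,-25.0,-27.1,6.5,-0.014,-0.041,-0.051,-23.2,-28.4,7.0,-0.014,-0.04,-0.051,-21.5,-29.7,7.6,-0.014,-0.041,-0.051,-19.6,-30.8,8.0,-0.013,-0.04,-0.052,-17.7,-31.9,8.3,-0.014,-0.041,-0.051,-15.6,-32.8,8.5,-0.014,-0.04,-0.051,-13.6,-33.8,8.7,-0.014,-0.041,-0.052,0,0,0,0,0,0])

```text
clock: 2.88
eef_pos: [0.469, 0.1078, 0.2192]
tool_rot: [-0.138, 0.956, 0.037, 0.255]
ft_force: [0.4, 0.8, -0.2]
grip_width: 0.0852
```

```bash
cat > look.py <<'E'
import sys
from plan import *; from model import *
from workcell import bot
n=sys.argv[1];cam=sys.argv[2] if len(sys.argv)>2 else "wrist"
c=bot.camera(cam);np.savez(f"pics/{n}.npz",**c);cv2.imwrite(f"pics/{n}.png",c["frame"])
p,r,o=cur();print(o["clock"],p.round(4),r.as_quat().round(4),o["joint_pos"].round(3),o["ft_force"].round(2),o["grip_width"])
L=[(l,(0,0,255)) for l in lamp_lines(LAMP)]+[(l,(0,255,0)) for l in cr_lines(CR)]
draw(c,L,(0,0,640,400),1.25,f"pics/{n}_ov.png")
E
python3 look.py w1
```

```text
2.925 [0.4685 0.109  0.2193] [-0.139   0.9562  0.0378  0.2548] [ 0.201 -0.138 -0.603  0.587  0.045 -0.076] [-0.21  0.44  0.51] 0.08540559277017498
```

View pics/w1_ov.png

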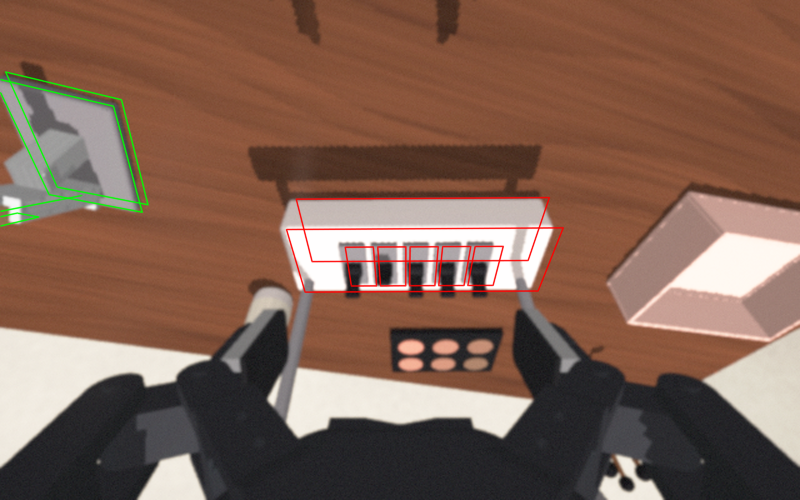

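```bash
cat > refine.py <<'E'
import sys
from model import *
from scipy.ndimage import distance_transform_edt
from scipy.optimize import least_squares,minimize
# optimise lamp pose per camera: base top+bottom outline points & bezels against Canny edges
def edgecost(c,lines_fn,x0,free_win):
    g=cv2.cvtColor(c["frame"],cv2.COLOR_BGR2GRAY);e=cv2.Canny(g,60,150)
    D=distance_transform_edt(e==0)
    def res(x):
        o=[]
        for l in lines_fn(x):
            t=np.linspace(0,1,15)[:,None]
            for a,b in zip(l[:-1],l[1:]): o.append(a*(1-t)+b*t)
        p=proj(c,np.vstack(o)); 
        from scipy.ndimage import map_coordinates
        return np.minimum(map_coordinates(D,[p[:,1],p[:,0]],order=1,mode='nearest'),6)
    best=None
    for dx in np.arange(-.010,.0101,.002):
        for dy in np.arange(-.012,.0121,.002):
            for da in (-1.5,0,1.5):
                x=np.array(x0)+[dx,dy,da];v=np.minimum(res(x),4).sum()
                if best is None or v<best[0]: best=(v,x)
    f=minimize(lambda x:np.minimum(res(x),4).sum(),best[1],method="Nelder-Mead",options=dict(initial_simplex=best[1]+np.array([[0,0,0],[.001,0,0],[0,.001,0],[0,0,.7]])))
    return f.x,f.fun/len(res(f.x))
if __name__=="__main__":
    fn,what=sys.argv[1:3]
    c=load(fn)
    if what=="lamp": print(fn,edgecost(c,lamp_lines,LAMP,None))
    else: print(fn,edgecost(c,lambda x:cr_lines(x)[:2],CR,None))
E
for f in side0 top0 w1; do python3 refine.py pics/$f.npz lamp; done; for f in side0 top0 ; do python3 refine.py pics/$f.npz cradle; done
python3 - <<'E'
from h import *
c=load("pics/w1.npz");W=cloud(c)
im=cv2.resize(c["frame"][145:250,210:460],None,fx=3.2,fy=3.2,interpolation=cv2.INTER_CUBIC);cv2.imwrite("pics/w1z.png",im)
w=W[160:240,225:450].reshape(-1,3);b=w[(w[:,2]>.03)&(w[:,2]<.0475)]
r=cv2.minAreaRect((b[:,:2]*1000).astype(np.float32));print(r,np.median(b[:,2]))
E
```

```text
pics/side0.npz (array([ 0.60528943,  0.1663714 , 17.07960395]), np.float64(0.5708014190178032))
pics/top0.npz (array([ 0.60593407,  0.16450828, 17.60183627]), np.float64(1.7130677583560072))
pics/w1.npz (array([ 0.60631363,  0.16259631, 16.43843638]), np.float64(1.1391586908375162))
pics/side0.npz (array([ 0.59628163, -0.14402305,  0.17481206]), np.float64(0.9448552310736322))
pics/top0.npz (array([ 0.59730444, -0.14945829,  0.13420949]), np.float64(0.4256667478237579))
((605.8729248046875, 162.31533813476562), (91.14772033691406, 248.55274963378906), 16.44310760498047) 0.04521531421733768
```

View pics/w1z.png

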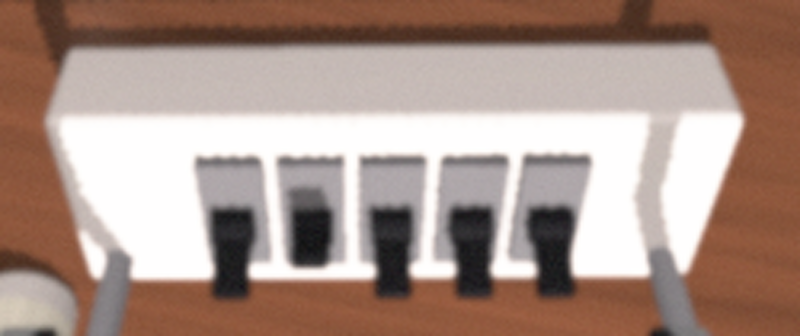

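```bash
sed -i 's/^LAMP=.*/LAMP=(.606,.163,16.6); CR=(.597,-.147,0.15)/' model.py; python3 - <<'E'
from plan import *
p,r,o=cur()
rows(p,r,np.array([.520,-.147,.205]),tool(30,0.15),7)
E
```

```text
n 7 max mm 37.4 deg 2.4
[3.9, -37.1, 0.0, 0.021, 0.0, 0.035, 2.6, -37.3, 0.9, 0.02, -0.001, 0.036, 1.3, -37.3, 1.5, 0.021, 0.0, 0.035, 0.0, -37.3, 2.4, 0.02, -0.001, 0.035, -1.4, -37.2, 3.1, 0.021, 0.0, 0.036, -2.7, -37.0, 3.9, 0.021, 0.0, 0.035, -3.9, -36.9, 4.6, 0.02, -0.001, 0.036]
```

Call:
play_rows(plan=[3.9,-37.1,0.0,0.021,0.0,0.035,2.6,-37.3,0.9,0.02,-0.001,0.036,1.3,-37.3,1.5,0.021,0.0,0.035,0.0,-37.3,2.4,0.02,-0.001,0.035,-1.4,-37.2,3.1,0.021,0.0,0.036,-2.7,-37.0,3.9,0.021,0.0,0.035,-3.9,-36.9,4.6,0.02,-0.001,0.036,0,0,0,0,0,0,0,0,0,0,0,0])

```text
clock: 4.05
eef_pos: [0.5209, -0.1442, 0.2052]
tool_rot: [-0.003, 0.966, 0.001, 0.259]
ft_force: [0.9, -0.4, 0.3]
grip_width: 0.0852
```

```bash
python3 look.py w2; python3 refine.py pics/w2.npz cradle
```

```text
4.1 [ 0.5208 -0.144   0.2053] [-0.0037  0.9658  0.0014  0.2591] [-0.37   0.019 -0.497  0.562  0.186 -0.331] [-0.42 -0.2   0.87] 0.08551948674909182
pics/w2.npz (array([ 0.60160669, -0.14819238, -0.70491607]), np.float64(1.5515867181803793))
```

View pics/w2_ov.png

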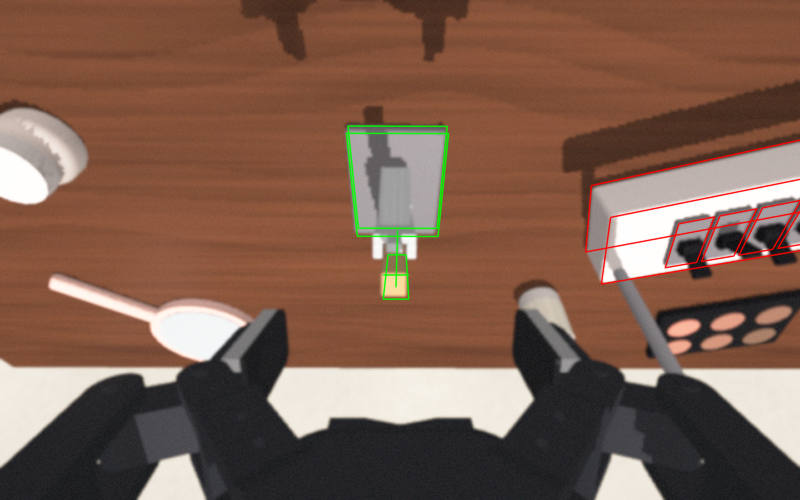

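```bash
python3 - <<'E'
from plan import *
from model import *
M,f,u=sty(CR); g=ap(M,f+.122*u)[0];print(g)
p,r,o=cur(); print((tool(30,.15).inv()*r).as_rotvec())
rows(p,r,g,tool(30,0.15),6)
E
```

```text
[ 0.57100009 -0.14706807  0.1306551 ]
[-0.00323401 -0.00062206 -0.00413988]
n 6 max mm 15.0 deg 0.1
[-1.0, -0.6, 15.0, 0.001, 0.0, 0.001, -1.0, -0.5, 14.9, 0.0, 0.0, 0.0, -1.0, -0.6, 15.0, 0.001, 0.0, 0.001, -1.1, -0.6, 14.9, 0.0, 0.0, 0.001, -1.0, -0.5, 15.0, 0.001, 0.001, 0.0, -1.0, -0.5, 14.9, 0.0, 0.0, 0.001]
```

Call:
play_rows(plan=[-1.0,-0.6,15.0,0.001,0.0,0.001,-1.0,-0.5,14.9,0.0,0.0,0.0,-1.0,-0.6,15.0,0.001,0.0,0.001,-1.1,-0.6,14.9,0.0,0.0,0.001,-1.0,-0.5,15.0,0.001,0.001,0.0,-1.0,-0.5,14.9,0.0,0.0,0.001,0,0,0,0,0,0])

```text
clock: 4.97
eef_pos: [0.571, -0.1484, 0.1291]
tool_rot: [-0.0, 0.966, 0.0, 0.258]
ft_force: [-0.7, 0.5, -0.1]
grip_width: 0.0853
```

```bash
python3 look.py w3
```

```text
5.025 [ 0.5711 -0.1486  0.13  ] [-4.000e-04  9.661e-01  1.000e-04  2.583e-01] [-0.337  0.207 -0.509  0.357  0.166 -0.295] [-0.2   1.01  0.49] 0.08509778889463868
```

View pics/w3_ov.png

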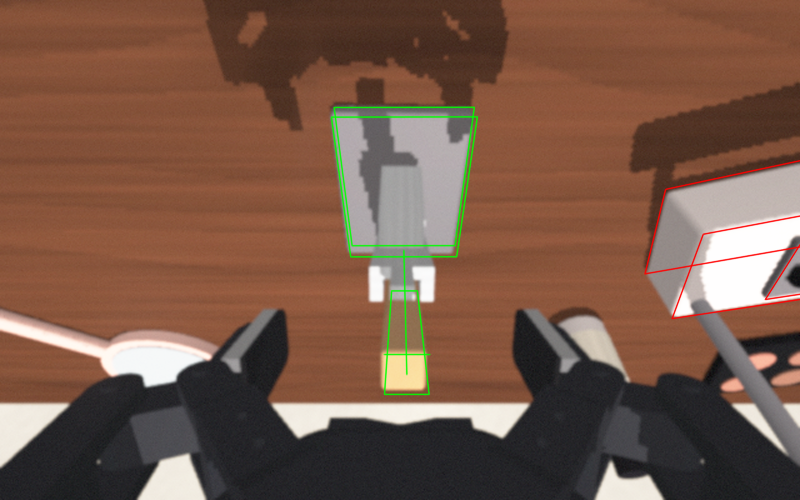

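Call:
play_rows(plan=[0,1.2,0,0,0,0,0,0,0,0,0,0,0,0,0,0,0,0,0,0,0,0,0,0,0,0,0,0,0,0,0,0,0,0,0,0,0,0,0,0,0,0,0,0,0,0,0,0,0,0,0,0,0,0,0,0,0,0,0,0], hand=0)

```text
clock: 6.28
eef_pos: [0.5714, -0.1476, 0.1311]
tool_rot: [-0.0, 0.966, -0.0, 0.259]
ft_force: [-1.4, -0.9, 3.0]
grip_width: 0.0129
```

```bash
python3 look.py w4
```

```text
6.325 [ 0.5714 -0.1476  0.1311] [-4.000e-04  9.658e-01 -3.000e-04  2.592e-01] [-0.334  0.205 -0.51   0.356  0.165 -0.293] [-2.59 -0.95  4.11] 0.012842556337354954
```

View pics/w4_ov.png

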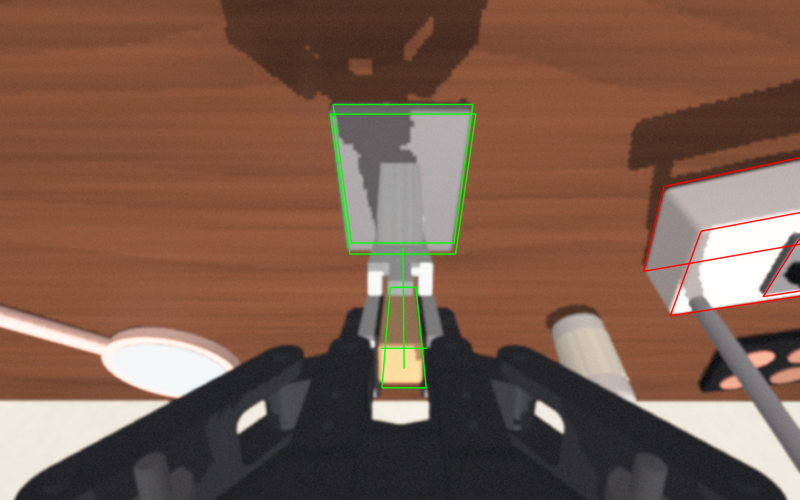

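Call:
play_rows(plan=[0,0,-8,0,0,0,0,0,-17,0,0,0,0,0,-25,0,0,0,0,0,-25,0,0,0,0,0,-25,0,0,0,0,0,-10,0,0,0,0,0,0,0,0,0])

```text
clock: 7.2
eef_pos: [0.5161, -0.1475, 0.2264]
tool_rot: [-0.0, 0.966, -0.0, 0.259]
ft_force: [0.3, -0.6, 0.0]
grip_width: 0.0132
```

```bash
python3 look.py s5 side; python3 look.py w5;  python3 - <<'E'
from h import *
c=load("pics/s5.npz");cv2.imwrite("pics/s5z.png",cv2.resize(c["frame"][80:280,235:435],None,fx=3,fy=3,interpolation=cv2.INTER_CUBIC))
E
```

```text
7.25 [ 0.5159 -0.1473  0.2256] [-4.000e-04  9.660e-01 -0.000e+00  2.587e-01] [-0.379 -0.009 -0.467  0.621  0.186 -0.333] [ 0.02  0.69 -0.68] 0.013101181625984648
7.3 [ 0.5158 -0.1472  0.2251] [-4.000e-04  9.661e-01  2.000e-04  2.583e-01] [-0.379 -0.009 -0.467  0.621  0.186 -0.333] [ 0.4   0.83 -1.17] 0.013319556188046882
```

View pics/w5_ov.png

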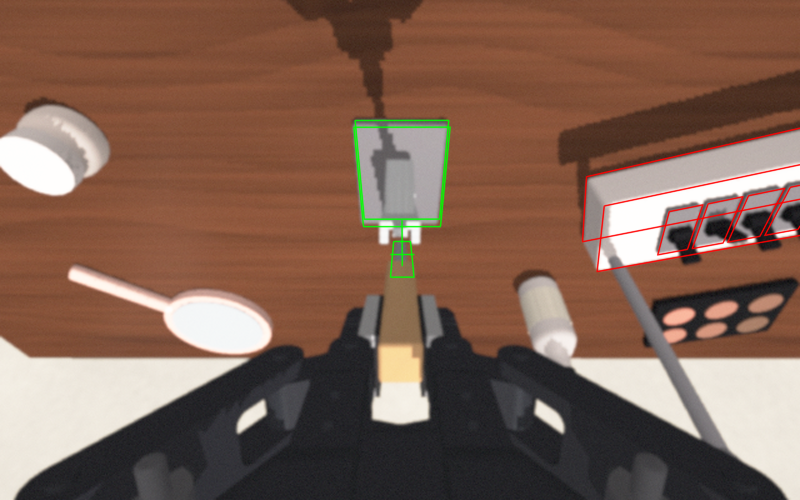

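View pics/s5z.png

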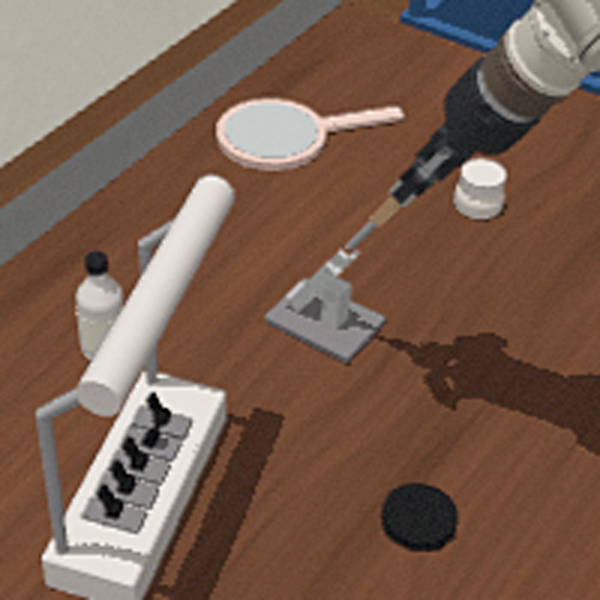

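```bash
cat > push.py <<'E'
from plan import *; from model import *
M=T(*LAMP); TL=.122
def tcp_for(tip,lean=30): 
    r=tool(lean,LAMP[2]); return ap(M,tip)[0]-TL*r.apply([0,0,1]), r
def tip_lamp():
    p,r,o=cur(); t=p+TL*r.apply([0,0,1]); return ap(np.linalg.inv(M),t)[0],o
E
python3 - <<'E'
from push import *
p,r,o=cur(); p1,r1=p-.02*r.apply([0,0,1]),r
q,r2=tcp_for([-.065,-.03,.115]); print(q)
rows(p1,r,q,r2,8)
E
```

```text
[0.49382201 0.09825359 0.2206551 ]
n 8 max mm 30.9 deg 2.1
[2.6, 30.7, 1.6, -0.018, 0.0, -0.031, 1.7, 30.7, 2.2, -0.018, 0.0, -0.032, 0.7, 30.7, 2.7, -0.018, 0.0, -0.031, -0.2, 30.7, 3.3, -0.018, -0.001, -0.031, -1.2, 30.6, 3.8, -0.018, 0.0, -0.031, -2.2, 30.4, 4.4, -0.018, 0.0, -0.032, -3.1, 30.3, 5.0, -0.018, 0.0, -0.031, -4.0, 30.1, 5.4, -0.018, 0.0, -0.031]
```

Call:
play_rows(plan=[0,0,-20,0,0,0,2.6,30.7,1.6,-0.018,0.0,-0.031,1.7,30.7,2.2,-0.018,0.0,-0.032,0.7,30.7,2.7,-0.018,0.0,-0.031,-0.2,30.7,3.3,-0.018,-0.001,-0.031,-1.2,30.6,3.8,-0.018,0.0,-0.031,-2.2,30.4,4.4,-0.018,0.0,-0.032,-3.1,30.3,5.0,-0.018,0.0,-0.031,-4.0,30.1,5.4,-0.018,0.0,-0.031,0,0,0,0,0,0,0,0,0,0,0,0])

```text
clock: 8.68
eef_pos: [0.4939, 0.0978, 0.2206]
tool_rot: [-0.139, 0.956, 0.037, 0.256]
ft_force: [0.1, 0.2, -0.6]
grip_width: 0.0133
```

```bash
python3 look.py w6; python3 look.py s6 side; python3 - <<'E'
from push import *
t,o=tip_lamp(); print("tip lamp",t.round(4))
c=load("pics/s6.npz");cv2.imwrite("pics/s6z.png",cv2.resize(c["frame"][130:280,235:385],None,fx=4,fy=4,interpolation=cv2.INTER_CUBIC))
p,r,o=cur();q,r2=tcp_for([-.042,-.03,.070]);rows(p,r,q,r2,4)
c=load("pics/w6.npz")
a=cv2.imread("pics/w6_ov.png"); cv2.circle(a,tuple((proj(c,ap(M,t))[0]*1.25+.6).astype(int)),4,(255,255,0),1);cv2.imwrite("pics/w6_ov.png",a)
E
```

```text
8.725 [0.494  0.0974 0.2208] [-0.139   0.9559  0.0366  0.2561] [ 0.157 -0.091 -0.56   0.582  0.064 -0.114] [0.96 0.32 0.31] 0.013072497091825107
8.775 [0.4942 0.0973 0.2211] [-0.1388  0.9559  0.0366  0.2564] [ 0.157 -0.092 -0.56   0.582  0.064 -0.114] [-0.41 -0.12 -0.64] 0.012866116474113377
tip lamp [-0.0649 -0.0312  0.1155]
n 4 max mm 12.7 deg 0.1
[0.7, 0.3, 12.7, 0.0, 0.0, 0.0, 0.7, 0.3, 12.7, -0.001, 0.0, 0.0, 0.8, 0.2, 12.7, 0.0, 0.0, -0.001, 0.7, 0.3, 12.7, -0.001, 0.0, 0.0]
```

View pics/w6_ov.png

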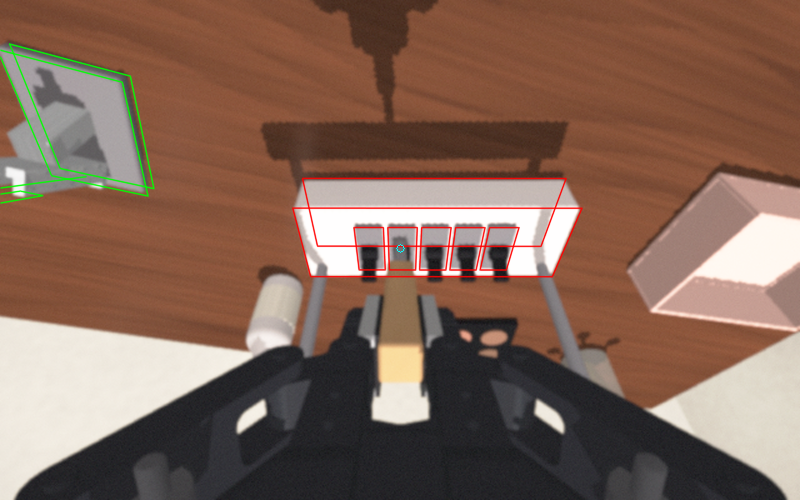

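View pics/s6z.png

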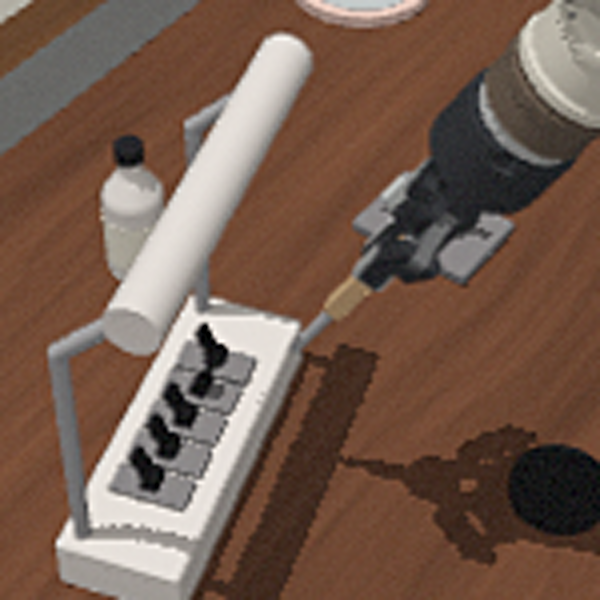

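The wrist view shows the rod tip (cyan mark at (400,248)) in line with the odd switch, and the model fits well. Lowering to just before the lever.

Call:
play_rows(plan=[0.7,0.3,12.7,0.0,0.0,0.0,0.7,0.3,12.7,-0.001,0.0,0.0,0.8,0.2,12.7,0.0,0.0,-0.001,0.7,0.3,12.7,-0.001,0.0,0.0,0,0,0,0,0,0])

```text
clock: 9.4
eef_pos: [0.5153, 0.1056, 0.1743]
tool_rot: [-0.14, 0.956, 0.038, 0.255]
ft_force: [-0.1, 0.2, 0.5]
grip_width: 0.0133
```

```bash
python3 look.py w7; python3 look.py s7 side; python3 - <<'E'
from push import *
t,o=tip_lamp(); print("tip lamp",t.round(4))
c=load("pics/s7.npz");cv2.imwrite("pics/s7z.png",cv2.resize(c["frame"][170:260,245:345],None,fx=6,fy=6,interpolation=cv2.INTER_CUBIC))
c=load("pics/w7.npz");cv2.imwrite("pics/w7z.png",cv2.resize(c["frame"][130:260,210:450],None,fx=3.3,fy=3.3,interpolation=cv2.INTER_CUBIC))
p,r,o=cur();q,r2=tcp_for([-.016,-.03,.070]);rows(p,r,q,r2,3)
E
```

```text
9.45 [0.5156 0.1056 0.1751] [-0.1401  0.9558  0.0377  0.2557] [ 0.167  0.01  -0.599  0.442  0.062 -0.107] [0.15 1.11 0.03] 0.013477640729264028
9.5 [0.5159 0.1056 0.1758] [-0.1402  0.9556  0.0377  0.2563] [ 0.167  0.009 -0.599  0.442  0.062 -0.107] [0.47 1.25 0.49] 0.0130290874944772
tip lamp [-0.0417 -0.0291  0.0702]
n 3 max mm 8.7 deg 0.1
[-7.4, -0.3, 4.3, 0.0, 0.0, 0.0, -7.4, -0.2, 4.4, 0.001, 0.0, 0.001, -7.5, -0.3, 4.3, 0.0, 0.001, 0.0]
```

View pics/w7z.png

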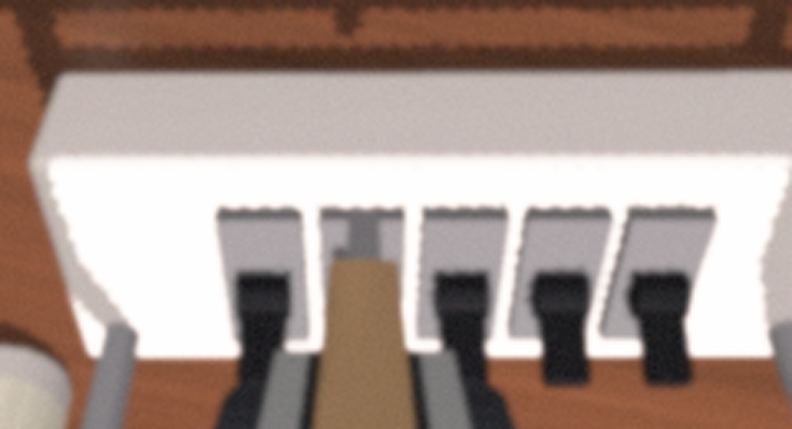

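View pics/s7z.png

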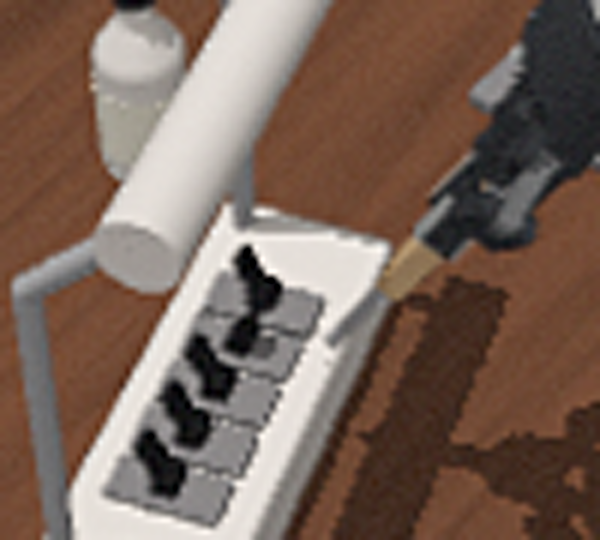

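Call:
play_rows(plan=[-7.4,-0.3,4.3,0.0,0.0,0.0,-7.4,-0.2,4.4,0.001,0.0,0.001,-5.2,-0.3,3.0,0.0,0.001,0.0,-2.6,0,1.5,0,0,0,-2.6,0,1.5,0,0,0,-2.6,0,1.5,0,0,0,-2.6,0,1.5,0,0,0,-2.6,0,1.5,0,0,0])

```text
clock: 10.5
eef_pos: [0.5524, 0.1156, 0.1756]
tool_rot: [-0.139, 0.956, 0.037, 0.256]
ft_force: [-1.4, -1.0, 0.5]
grip_width: 0.0132
```

```bash
python3 look.py w8; python3 look.py s8 side; python3 - <<'E'
from push import *
t,o=tip_lamp(); print("tip lamp",t.round(4),ap(np.diag([1,1,1,1])@np.linalg.inv(M)-0,[0,0,0]).shape, "f lamp",(M[:3,:3].T@o["ft_force"]).round(2))
c=load("pics/s8.npz");cv2.imwrite("pics/s8z.png",cv2.resize(c["frame"][170:260,245:345],None,fx=6,fy=6,interpolation=cv2.INTER_CUBIC))
c=load("pics/w8.npz");cv2.imwrite("pics/w8z.png",cv2.resize(c["frame"][130:260,210:450],None,fx=3.3,fy=3.3,interpolation=cv2.INTER_CUBIC))
E
```

```text
10.55 [0.5528 0.1158 0.1758] [-0.1395  0.9558  0.0373  0.256 ] [ 0.178  0.085 -0.517  0.448  0.056 -0.097] [-0.33 -0.28 -0.12] 0.013469834972807038
10.6 [0.5528 0.1157 0.1759] [-0.1395  0.9558  0.0373  0.2561] [ 0.177  0.084 -0.518  0.448  0.056 -0.098] [-0.51 -0.35 -0.79] 0.013296553042821655
tip lamp [-0.0035 -0.0301  0.0702] (1, 3) f lamp [-0.59 -0.19 -0.79]
```

View pics/w8z.png

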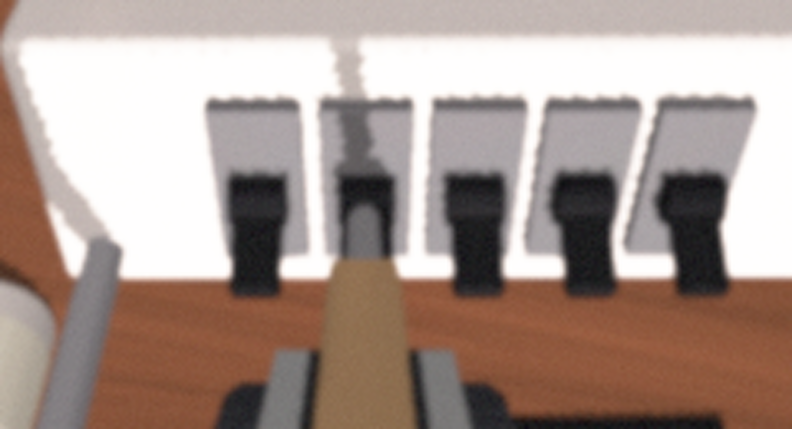

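View pics/s8z.png

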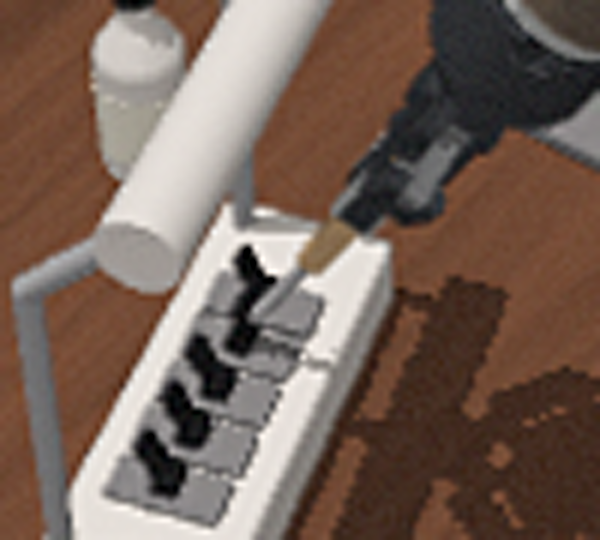

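Call:
play_rows(plan=[-1.73,0,1.0,0,0,0,-1.73,0,1.0,0,0,0,0,0,0,0,0,0])

```text
clock: 10.98
eef_pos: [0.5568, 0.1169, 0.1762]
tool_rot: [-0.14, 0.956, 0.037, 0.256]
ft_force: [-0.7, -0.1, 0.4]
grip_width: 0.0132
```

Call:
play_rows(plan=[-1.3,0,0.75,0,0,0,0,0,0,0,0,0])

```text
clock: 11.22
eef_pos: [0.558, 0.1173, 0.176]
tool_rot: [-0.139, 0.956, 0.037, 0.256]
ft_force: [-0.2, -1.0, 0.4]
grip_width: 0.0133
```

```bash
python3 look.py w9; python3 - <<'E'
from push import *
t,o=tip_lamp(); print("tip lamp",t.round(4), "f lamp",(M[:3,:3].T@o["ft_force"]).round(2))
c=load("pics/w9.npz");cv2.imwrite("pics/w9z.png",cv2.resize(c["frame"][130:260,210:450],None,fx=3.3,fy=3.3,interpolation=cv2.INTER_CUBIC))
E
```

```text
11.275 [0.558  0.1173 0.176 ] [-0.1395  0.9558  0.0373  0.2562] [ 0.179  0.095 -0.506  0.449  0.055 -0.096] [-0.29 -0.07 -0.09] 0.013103481418089582
tip lamp [ 0.002  -0.0301  0.0703] f lamp [-0.3   0.02 -0.09]
```

View pics/w9z.png

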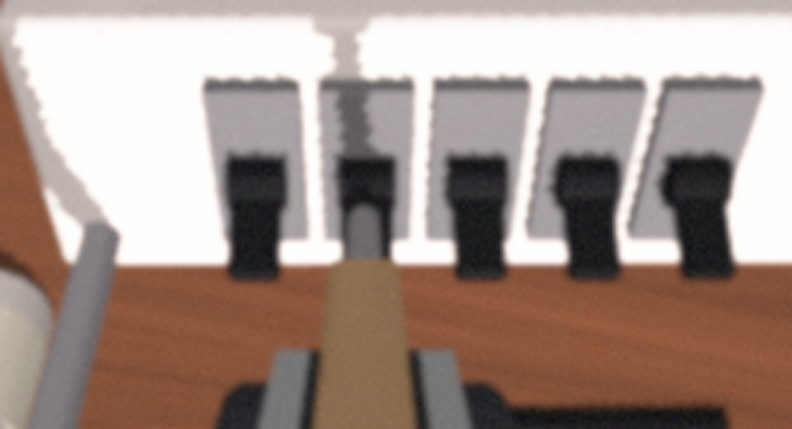

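Call:
play_rows(plan=[-1.3,0,0.75,0,0,0,0,0,0,0,0,0])

```text
clock: 11.52
eef_pos: [0.5595, 0.1178, 0.176]
tool_rot: [-0.14, 0.956, 0.037, 0.256]
ft_force: [-1.0, -0.2, -0.4]
grip_width: 0.0132
```

Call:
play_rows(plan=[-1.3,0,0.75,0,0,0,0,0,0,0,0,0])

```text
clock: 11.78
eef_pos: [0.561, 0.1182, 0.1761]
tool_rot: [-0.139, 0.956, 0.037, 0.256]
ft_force: [0.3, -0.5, -0.5]
grip_width: 0.0134
```

```bash
python3 look.py w10; python3 look.py s10 side;python3 - <<'E'
from push import *
t,o=tip_lamp(); print("tip lamp",t.round(4), "f lamp",(M[:3,:3].T@o["ft_force"]).round(2))
c=load("pics/w10.npz");cv2.imwrite("pics/w10z.png",cv2.resize(c["frame"][130:260,210:450],None,fx=3.3,fy=3.3,interpolation=cv2.INTER_CUBIC))
c=load("pics/s10.npz");cv2.imwrite("pics/s10z.png",cv2.resize(c["frame"][170:260,245:345],None,fx=6,fy=6,interpolation=cv2.INTER_CUBIC))
E
```

```text
11.825 [0.5611 0.1182 0.1762] [-0.1395  0.9557  0.0373  0.2564] [ 0.18   0.1   -0.499  0.45   0.055 -0.096] [-0.39 -0.7   0.39] 0.012967227320134217
11.875 [0.5611 0.1183 0.1763] [-0.1395  0.9557  0.0373  0.2565] [ 0.18   0.1   -0.499  0.45   0.055 -0.096] [ 0.45 -0.77  1.01] 0.013398480420163806
tip lamp [ 0.0053 -0.0301  0.0706] f lamp [ 0.21 -0.87  1.01]
```

View pics/w10z.png

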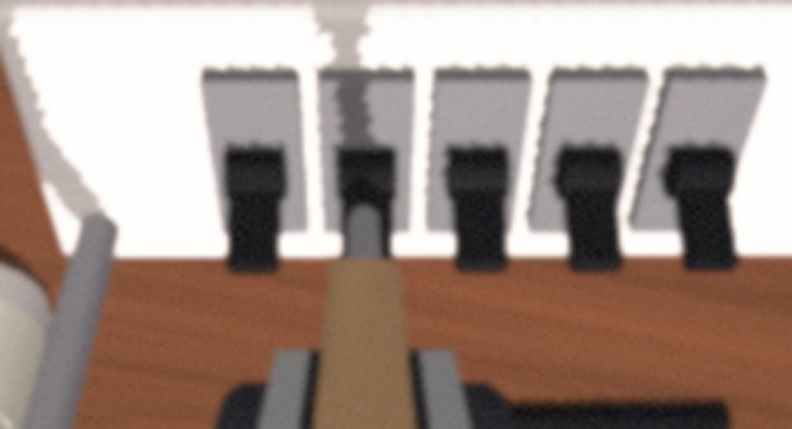

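View pics/s10z.png

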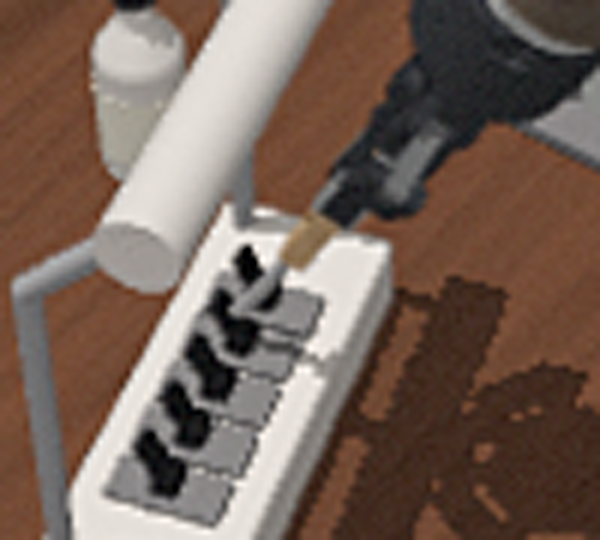

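Call:
play_rows(plan=[-1.3,0,0.75,0,0,0,0,0,0,0,0,0])

```text
clock: 12.12
eef_pos: [0.562, 0.1185, 0.1764]
tool_rot: [-0.139, 0.956, 0.037, 0.256]
ft_force: [-4.6, -1.4, 5.2]
grip_width: 0.0133
```

Call:
play_rows(plan=[-1.3,0,0.75,0,0,0,0,0,0,0,0,0])

```text
clock: 12.38
eef_pos: [0.5628, 0.1187, 0.1766]
tool_rot: [-0.139, 0.956, 0.037, 0.256]
ft_force: [-10.7, -2.4, 10.8]
grip_width: 0.0129
```

```bash
python3 look.py w11; python3 look.py s11 side;python3 - <<'E'
from push import *
t,o=tip_lamp(); print("tip lamp",t.round(4), "f lamp",(M[:3,:3].T@o["ft_force"]).round(2))
c=load("pics/w11.npz");cv2.imwrite("pics/w11z.png",cv2.resize(c["frame"][130:260,210:450],None,fx=3.3,fy=3.3,interpolation=cv2.INTER_CUBIC))
c=load("pics/s11.npz");cv2.imwrite("pics/s11z.png",cv2.resize(c["frame"][170:260,245:345],None,fx=6,fy=6,interpolation=cv2.INTER_CUBIC))
E
```

```text
12.425 [0.5628 0.1187 0.1767] [-0.1394  0.9559  0.0372  0.2558] [ 0.18   0.104 -0.493  0.454  0.054 -0.095] [-11.39  -2.81  11.25] 0.013338889276811663
12.475 [0.5628 0.1188 0.1767] [-0.1394  0.9559  0.0372  0.2558] [ 0.18   0.104 -0.493  0.454  0.054 -0.095] [-10.02  -2.79  10.82] 0.012870482124228097
tip lamp [ 0.0069 -0.0301  0.071 ] f lamp [-10.4    0.19  10.82]
```

View pics/w11z.png

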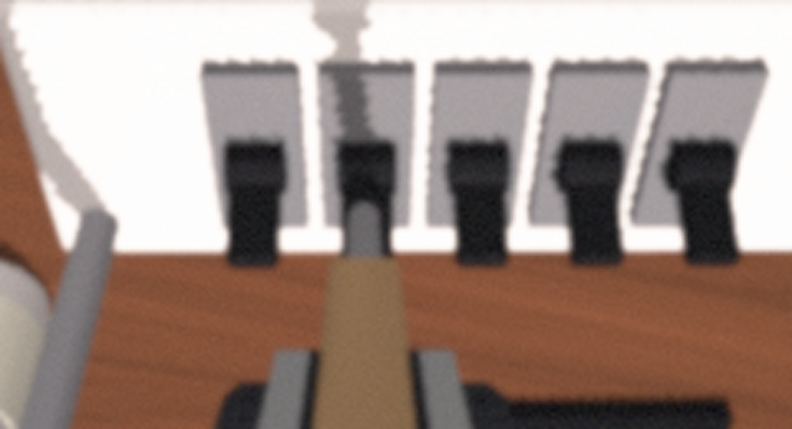

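View pics/s11z.png

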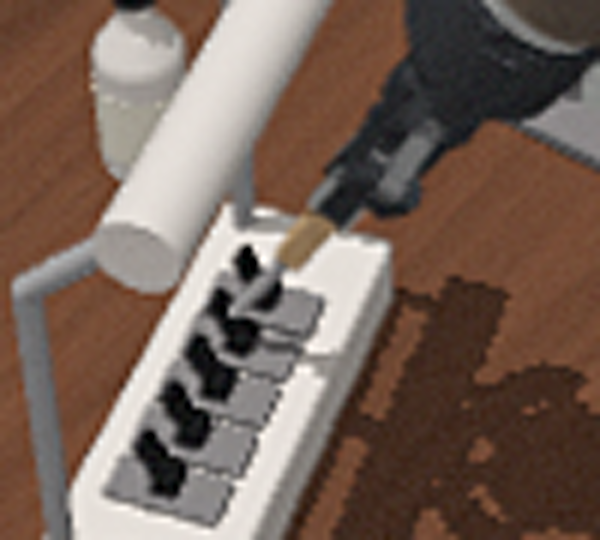

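Call:
play_rows(plan=[3.5,0,-2,0,0,0,8.7,0,-5,0,0,0,13,0,-7.5,0,0,0,13,0,-7.5,0,0,0,0,0,-20,0,0,0,0,0,-20,0,0,0,0,0,0,0,0,0])

```text
clock: 13.35
eef_pos: [0.5023, 0.1006, 0.2122]
tool_rot: [-0.139, 0.955, 0.037, 0.258]
ft_force: [0.2, -0.3, -0.0]
grip_width: 0.0132
```

```bash
python3 look.py w12; python3 look.py s12 side;python3 - <<'E'
from push import *
t,o=tip_lamp(); print("tip lamp",t.round(4), "f lamp",(M[:3,:3].T@o["ft_force"]).round(2))
c=load("pics/w12.npz");cv2.imwrite("pics/w12z.png",cv2.resize(c["frame"][130:260,210:450],None,fx=3.3,fy=3.3,interpolation=cv2.INTER_CUBIC))
c=load("pics/s12.npz");cv2.imwrite("pics/s12z.png",cv2.resize(c["frame"][170:260,245:345],None,fx=6,fy=6,interpolation=cv2.INTER_CUBIC))
E
```

```text
13.4 [0.5022 0.1006 0.2112] [-0.1394  0.9555  0.0373  0.2571] [ 0.161 -0.064 -0.565  0.548  0.064 -0.112] [-0.48 -0.1  -0.27] 0.013300781324448238
13.45 [0.502  0.1006 0.2104] [-0.1395  0.9557  0.0373  0.2564] [ 0.161 -0.063 -0.565  0.548  0.064 -0.111] [ 0.03  0.34 -0.26] 0.012994989854225654
tip lamp [-0.0565 -0.0301  0.1048] f lamp [ 0.13  0.32 -0.26]
```

View pics/w12z.png

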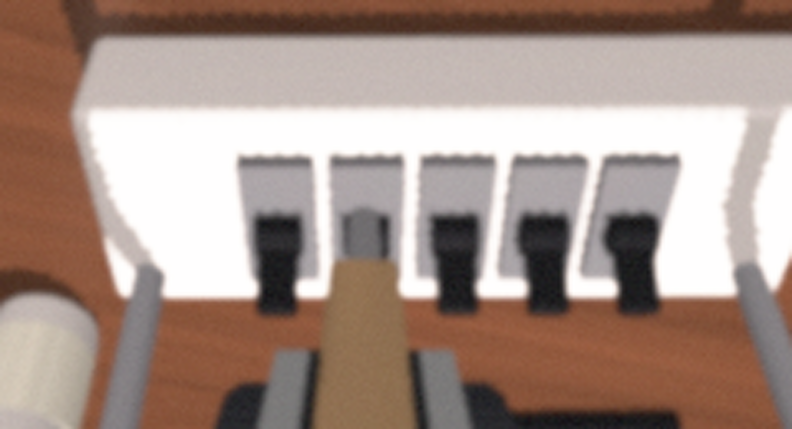

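View pics/s12z.png

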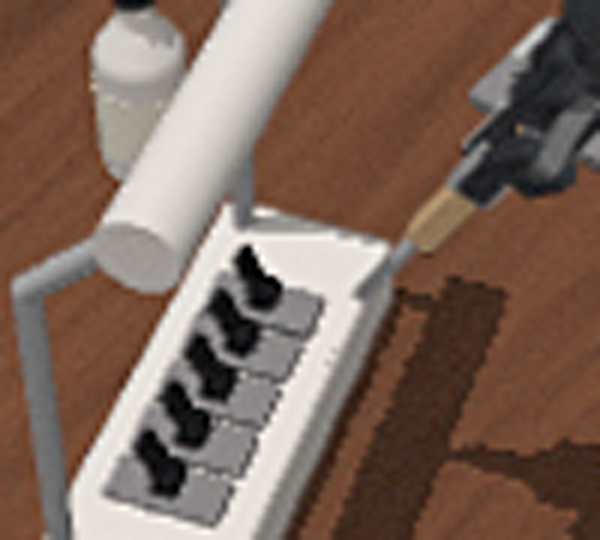

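The side view shows all five levers parallel at (160,460) to (255,275). Next I check the stylus hasn't slipped in the hand, then go back to the cradle.

```bash
python3 - <<'E'
from push import *
a=load("pics/w5.npz")["frame"];b=load("pics/w12.npz")["frame"]
A=a[195:325,270:370];B=b[195:325,270:370]
cv2.imwrite("pics/cmp.png",cv2.resize(np.hstack([A,B,cv2.absdiff(A,B)]),None,fx=2.6,fy=2.6,interpolation=cv2.INTER_CUBIC))
for n,f in (("w4",load("pics/w4.npz")["frame"]),("w5",a),("w12",b)):
    h=cv2.cvtColor(f,cv2.COLOR_BGR2HSV);m=(f[...,1].astype(int)-f[...,0]>40)&(f[...,2]>220)&(f[...,1]>180);m[:240]=0;m[:,:290]=0;m[:,350:]=0
    y,x=np.where(m);print(n,len(y),x.mean().round(2),y.mean().round(2),x.min(),x.max(),y.min(),y.max())
p,r,o=cur()
g=R.from_quat([-4e-4,.9659,0,.2588])
rows(p,r,np.array([.506,-.1473,.243]),g,8)
E
```

```text
w4 894 319.23 291.47 304 336 277 305
w5 859 318.71 291.67 304 335 277 305
w12 941 319.87 291.1 304 336 277 305
n 8 max mm 31.3 deg 2.1
[5.2, -29.8, -7.7, 0.018, 0.0, 0.031, 4.3, -30.2, -7.2, 0.018, 0.0, 0.032, 3.3, -30.3, -6.6, 0.018, 0.0, 0.031, 2.4, -30.6, -6.1, 0.018, 0.0, 0.031, 1.4, -30.7, -5.5, 0.018, 0.0, 0.031, 0.5, -30.9, -5.0, 0.018, 0.0, 0.032, -0.6, -30.9, -4.4, 0.018, 0.001, 0.031, -1.4, -31.0, -3.8, 0.019, 0.0, 0.031]
```

View pics/cmp.png

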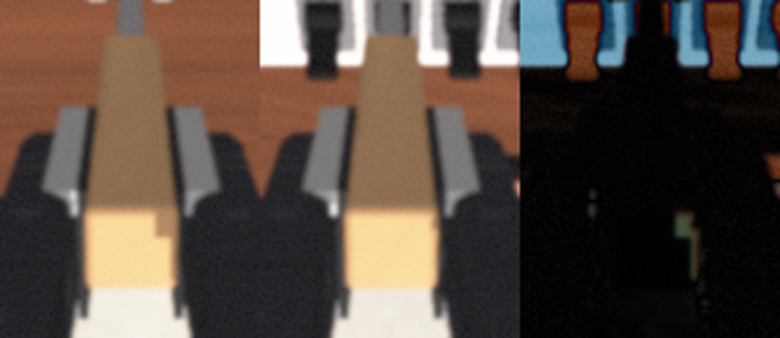

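No slip: the two pictures differ only by a shadow on the top face. Returning.

Call:
play_rows(plan=[5.2,-29.8,-7.7,0.018,0.0,0.031,4.3,-30.2,-7.2,0.018,0.0,0.032,3.3,-30.3,-6.6,0.018,0.0,0.031,2.4,-30.6,-6.1,0.018,0.0,0.031,1.4,-30.7,-5.5,0.018,0.0,0.031,0.5,-30.9,-5.0,0.018,0.0,0.032,-0.6,-30.9,-4.4,0.018,0.001,0.031,-1.4,-31.0,-3.8,0.019,0.0,0.031,0,0,0,0,0,0,0,0,0,0,0,0])

```text
clock: 14.7
eef_pos: [0.5058, -0.1466, 0.2418]
tool_rot: [-0.001, 0.966, 0.0, 0.257]
ft_force: [-0.1, 0.5, -1.0]
grip_width: 0.0132
```

```bash
python3 look.py w13;python3 - <<'E'
from plan import *
P=np.zeros(3)
import time
p,r,o=cur()
print(p,r.as_quat().round(4))
g=R.from_quat([-4e-4,.9659,0,.2588]); print((r.inv()*g).as_rotvec())
u=-g.apply([0,0,1]); G=np.array([.5714,-.1476,.1311])
print("rel to axis (tool mm):",(g.inv().apply(p-G)*1000).round(2))
rows(p,r,G+.112*u,g,2); 
E
```

```text
14.75 [ 0.5059 -0.1464  0.242 ] [-8.000e-04  9.663e-01  3.000e-04  2.576e-01] [-0.387 -0.042 -0.451  0.674  0.19  -0.341] [0.12 0.47 0.39] 0.013750665642820993
[ 0.50585843 -0.14635249  0.24199309] [-8.000e-04  9.663e-01  3.000e-04  2.576e-01]
[ 0.00089157 -0.00255061  0.00063665]
rel to axis (tool mm): [   1.32    1.28 -128.81]
n 2 max mm 8.5 deg 0.1
[-0.7, -0.6, 8.4, 0.0, -0.001, 0.0, -0.6, -0.7, 8.4, 0.001, -0.002, 0.001]
```

View pics/w13_ov.png

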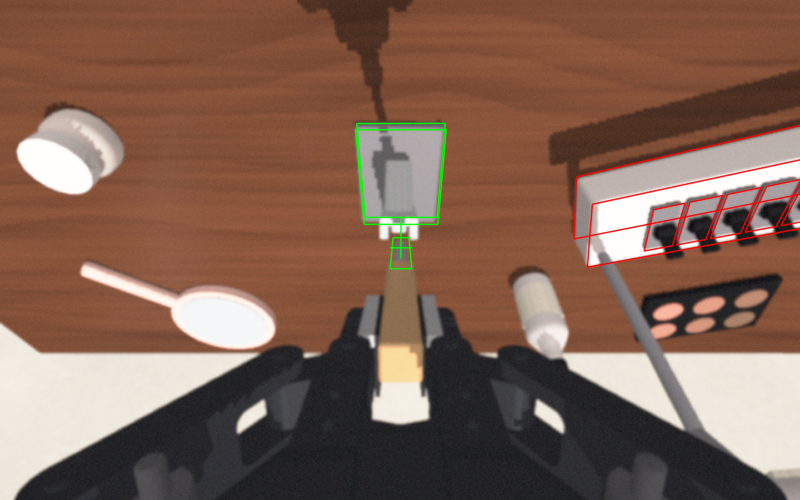

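```bash
python3 - <<'E'
from plan import *
p,r,o=cur()
g=R.from_quat([-4e-4,.9659,0,.2588])
rows(p,r,np.array([.5159,-.1474,.2257])+g.apply([-.0007,0,0]),g,2)
E
```

```text
n 2 max mm 9.6 deg 0.1
[-0.6, -0.5, 9.6, 0.0, -0.001, 0.0, -0.7, -0.6, 9.5, 0.001, -0.002, 0.001]
```

Call:
play_rows(plan=[-0.6,-0.5,9.6,0.0,-0.001,0.0,-0.7,-0.6,9.5,0.001,-0.002,0.001,0,0,0,0,0,0,0,0,0,0,0,0])

```text
clock: 15.25
eef_pos: [0.517, -0.148, 0.227]
tool_rot: [-0.0, 0.966, -0.0, 0.26]
ft_force: [0.3, 0.2, 0.3]
grip_width: 0.0132
```

```bash
python3 look.py s14 side; python3 - <<'E'
from plan import *
from h import *
p,r,o=cur()
g=R.from_quat([-4e-4,.9659,0,.2588]);G=np.array([.5714,-.1476,.1311])
print("rel (tool mm):",(g.inv().apply(p-G)*1000).round(2),(r.inv()*g).as_rotvec().round(4), "lift ref",(g.inv().apply(np.array([.5159,-.1474,.2257])-G)*1000).round(2))
c=load("pics/s14.npz");cv2.imwrite("pics/s14z.png",cv2.resize(c["frame"][120:220,300:420],None,fx=5,fy=5,interpolation=cv2.INTER_CUBIC))
E
```

```text
15.3 [ 0.5171 -0.1482  0.2273] [-0.000e+00  9.656e-01 -6.000e-04  2.599e-01] [-0.38  -0.01  -0.464  0.622  0.186 -0.333] [-0.48  0.84 -0.35] 0.013270419651134036
rel (tool mm): [  -1.05   -0.54 -110.45] [-0.0014  0.0022 -0.0004] lift ref [   0.77    0.22 -109.68]
```

View pics/s14z.png

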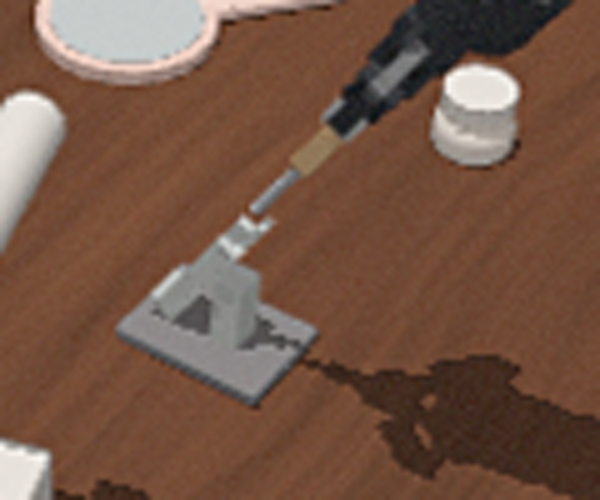

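Call:
play_rows(plan=[0.2,0.4,12,0,0,0,0,0,15,0,0,0,0,0,15,0,0,0,0,0,15,0,0,0,0,0,12,0,0,0,0,0,0,0,0,0])

```text
clock: 16.05
eef_pos: [0.5515, -0.1478, 0.1662]
tool_rot: [0.0, 0.966, -0.0, 0.259]
ft_force: [-0.1, 0.2, 0.1]
grip_width: 0.0132
```

```bash
python3 look.py s15 side; python3 look.py w15; python3 - <<'E'
from plan import *
from h import *
p,r,o=cur()
g=R.from_quat([-4e-4,.9659,0,.2588]);G=np.array([.5714,-.1476,.1311])
print("rel (tool mm):",(g.inv().apply(p-G)*1000).round(2),(r.inv()*g).as_rotvec().round(4))
c=load("pics/s15.npz");cv2.imwrite("pics/s15z.png",cv2.resize(c["frame"][120:220,300:420],None,fx=5,fy=5,interpolation=cv2.INTER_CUBIC))
c=load("pics/w15.npz");cv2.imwrite("pics/w15z.png",cv2.resize(c["frame"][70:330,220:420],None,fx=2.3,fy=2.3,interpolation=cv2.INTER_CUBIC))
E
```

```text
16.1 [ 0.5514 -0.1479  0.1668] [ 1.000e-04  9.658e-01 -4.000e-04  2.594e-01] [-0.35   0.121 -0.5    0.451  0.172 -0.306] [ 0.74 -0.04  0.21] 0.013137314508620719
16.15 [ 0.5515 -0.1479  0.1673] [ 1.000e-04  9.657e-01 -6.000e-04  2.597e-01] [-0.35   0.12  -0.5    0.451  0.172 -0.306] [ 0.07  0.39 -0.17] 0.01328791894310677
rel (tool mm): [ -0.87  -0.32 -41.35] [-0.0013  0.0018 -0.0006]
```

View pics/s15z.png

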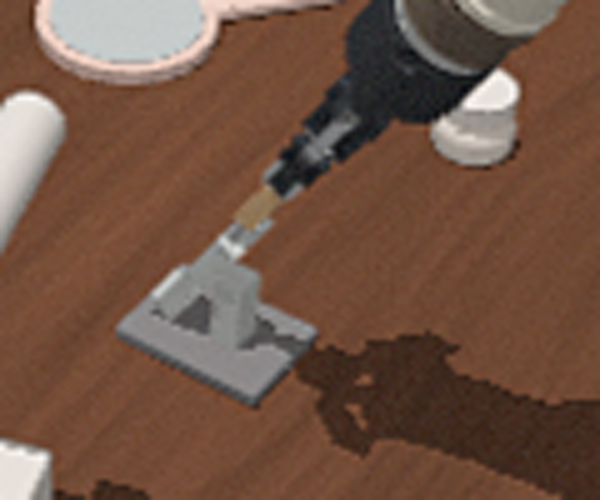

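View pics/w15z.png

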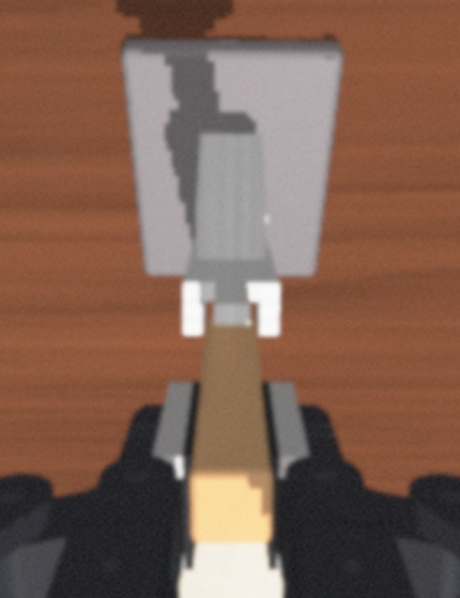

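It is centred between the walls (white wall ends at x 193 and 268, rod at 231) with no force. Going further in.

Call:
play_rows(plan=[0,0.2,10,0,0,0,0,0,10,0,0,0,0,0,10,0,0,0,0,0,6,0,0,0,0,0,0,0,0,0])

```text
clock: 16.77
eef_pos: [0.5693, -0.1476, 0.1354]
tool_rot: [0.0, 0.966, -0.0, 0.259]
ft_force: [-0.2, 0.8, 0.5]
grip_width: 0.0134
```

```bash
cat > st.py <<'E'
from plan import *
p,r,o=cur()
g=R.from_quat([-4e-4,.9659,0,.2588]);G=np.array([.5714,-.1476,.1311])
print(o["clock"],"rel (tool mm):",(g.inv().apply(p-G)*1000).round(2),(r.inv()*g).as_rotvec().round(4),"f tool",r.inv().apply(o["ft_force"]).round(2))
E
python3 st.py
```

```text
16.775 rel (tool mm): [-0.35 -0.03 -4.77] [-0.001   0.0008 -0.0008] f tool [-0.07  0.76 -0.59]
```

Nearly seated, about 4.8 mm left. Small steps now, watching the force.

Call:
play_rows(plan=[0,0,2,0,0,0,0,0,2,0,0,0,0,0,0,0,0,0])

```text
clock: 17.15
eef_pos: [0.5715, -0.1478, 0.1329]
tool_rot: [0.0, 0.966, -0.001, 0.26]
ft_force: [-0.5, -0.7, -0.2]
grip_width: 0.0131
```

Call:
play_rows(plan=[0,0,1,0,0,0,0,0,0,0,0,0])

```text
clock: 17.4
eef_pos: [0.572, -0.1478, 0.132]
tool_rot: [0.0, 0.966, -0.001, 0.26]
ft_force: [0.5, -0.1, -0.9]
grip_width: 0.0133
```

```bash
python3 st.py
```

```text
17.4 rel (tool mm): [-1.01 -0.21 -0.47] [-0.0014  0.0022 -0.0007] f tool [ 0.04 -0.05  1.  ]
```

Call:
play_rows(plan=[0.5,0.1,0.8,0,0,0,0,0,0,0,0,0])

```text
clock: 17.65
eef_pos: [0.5722, -0.1478, 0.1316]
tool_rot: [0.0, 0.966, -0.001, 0.26]
ft_force: [-1.6, 0.2, 3.3]
grip_width: 0.0132
```

Call:
play_rows(plan=[0.3,0,0.5,0,0,0,0,0,0,0,0,0])

```text
clock: 17.9
eef_pos: [0.5723, -0.1478, 0.1314]
tool_rot: [0.0, 0.965, -0.001, 0.261]
ft_force: [-3.6, 0.2, 6.0]
grip_width: 0.0133
```

```bash
python3 st.py;  python3 look.py w16
```

```text
17.9 rel (tool mm): [-0.96 -0.25  0.22] [-0.0018  0.0037 -0.0005] f tool [ 0.12  0.17 -7.  ]
17.95 [ 0.5723 -0.1478  0.1314] [ 1.000e-04  9.655e-01 -8.000e-04  2.606e-01] [-0.334  0.205 -0.511  0.352  0.164 -0.291] [-4.33  1.03  5.98] 0.013069602095862706
```

View pics/w16_ov.png

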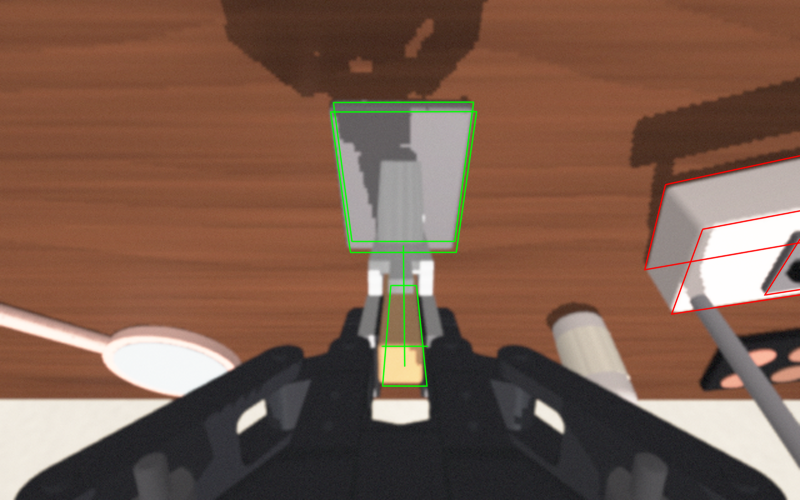

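Call:
play_rows(plan=[0.7,0,-0.3,0,0,0,0,0,0,0,0,0])

```text
clock: 18.2
eef_pos: [0.5719, -0.1479, 0.1313]
tool_rot: [0.0, 0.965, -0.001, 0.261]
ft_force: [-3.3, 1.2, 5.1]
grip_width: 0.0131
```

```bash
python3 st.py
```

```text
18.2 rel (tool mm): [-0.52 -0.28  0.11] [-0.0017  0.0042 -0.0004] f tool [ 0.26  1.19 -6.08]
```

Call:
play_rows(plan=[0,0,0,0,0,0,0,0,0,0,0,0,0,0,0,0,0,0,0,0,0,0,0,0,0,0,0,0,0,0,0,0,0,0,0,0,0,0,0,0,0,0,0,0,0,0,0,0], hand=100)

```text
clock: 19.2
eef_pos: [0.5712, -0.1477, 0.1304]
tool_rot: [0.0, 0.966, -0.001, 0.26]
ft_force: [0.7, 0.1, 0.0]
grip_width: 0.0855
```

```bash
python3 look.py w17; python3 st.py
```

```text
19.25 [ 0.5712 -0.1477  0.1304] [ 1.000e-04  9.656e-01 -6.000e-04  2.599e-01] [-0.334  0.205 -0.513  0.351  0.164 -0.292] [-0.07 -0.52 -0.12] 0.0851580005465946
19.25 rel (tool mm): [ 0.52 -0.1   0.55] [-0.0014  0.0022 -0.0006] f tool [ 0.12 -0.52  0.07]
```

View pics/w17_ov.png

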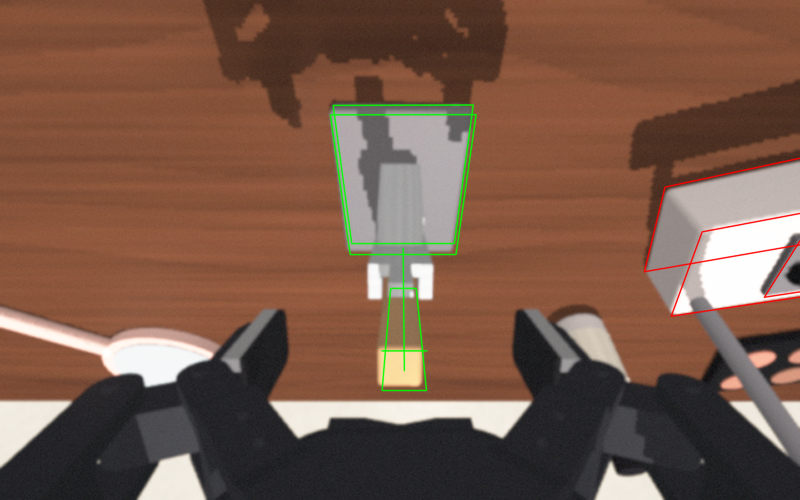

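Released. The stylus stands as it did before. Withdrawing along its axis.

Call:
play_rows(plan=[0,0,-8,0,0,0,0,0,-20,0,0,0,0,0,-30,0,0,0,0,0,-35,0,0,0,0,0,-25,0,0,0,0,0,0,0,0,0])

```text
clock: 20.0
eef_pos: [0.5127, -0.1482, 0.2353]
tool_rot: [0.0, 0.965, -0.002, 0.262]
ft_force: [0.8, -0.4, 0.8]
grip_width: 0.0854
```

```bash
python3 look.py w18; python3 look.py s18 side; python3 - <<'E'
from plan import *
from h import *
c=load("pics/s18.npz");cv2.imwrite("pics/s18z.png",cv2.resize(c["frame"][130:280,235:385],None,fx=4,fy=4,interpolation=cv2.INTER_CUBIC))
p,r,o=cur();rows(p,r,np.array([.44,.10,.24]),tool(30,16.6),8)
E
```

```text
20.05 [ 0.5123 -0.1479  0.2336] [ 2.000e-04  9.653e-01 -1.200e-03  2.611e-01] [-0.383 -0.026 -0.463  0.637  0.187 -0.335] [-0.12  0.32 -0.15] 0.0854136581275525
20.1 [ 0.512  -0.1476  0.2323] [ 2.000e-04  9.656e-01 -7.000e-04  2.601e-01] [-0.383 -0.025 -0.464  0.637  0.187 -0.335] [-1.16 -0.08 -0.45] 0.08548631199724396
n 8 max mm 32.3 deg 2.1
[7.3, 30.9, -5.4, -0.018, 0.0, -0.031, 6.3, 31.3, -4.8, -0.019, 0.001, -0.032, 5.4, 31.5, -4.3, -0.018, 0.0, -0.031, 4.3, 31.7, -3.6, -0.018, 0.0, -0.031, 3.4, 32.0, -3.1, -0.019, 0.0, -0.032, 2.3, 32.0, -2.5, -0.018, 0.001, -0.031, 1.4, 32.2, -1.9, -0.018, 0.0, -0.031, 0.3, 32.2, -1.3, -0.019, 0.0, -0.032]
```

View pics/w18_ov.png

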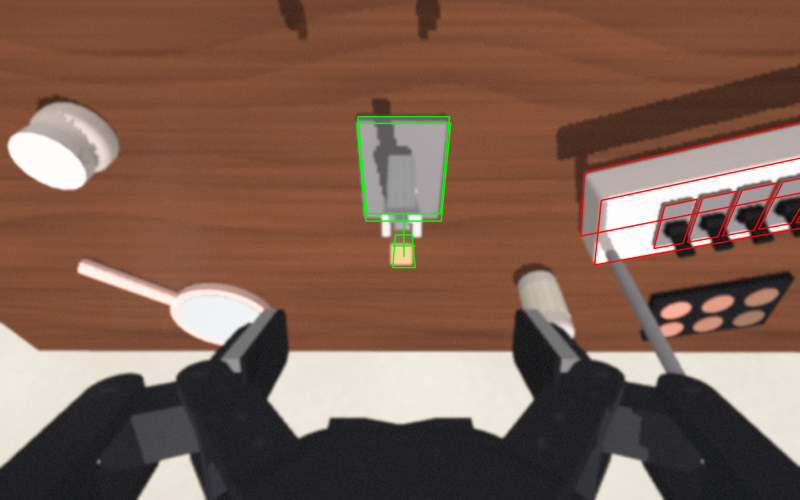

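View pics/s18z.png

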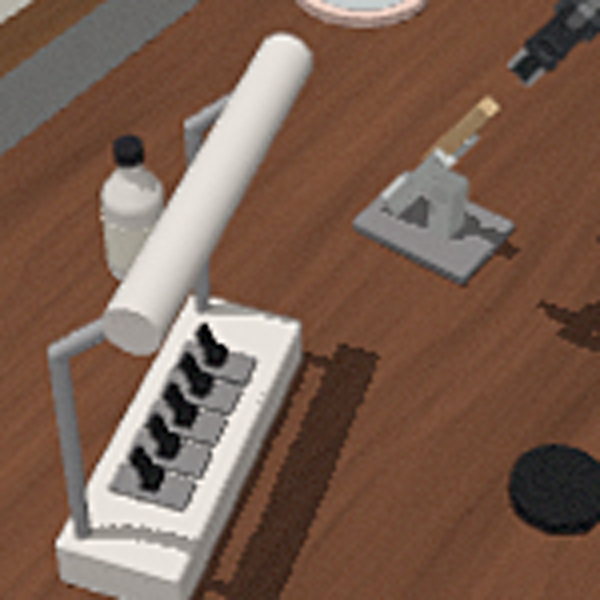

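The stylus top is back at its original pixel in the side view (488,105), and the levers look parallel. I have time for one closer look at the levers.

Call:
play_rows(plan=[7.3,30.9,-5.4,-0.018,0.0,-0.031,6.3,31.3,-4.8,-0.019,0.001,-0.032,5.4,31.5,-4.3,-0.018,0.0,-0.031,4.3,31.7,-3.6,-0.018,0.0,-0.031,3.4,32.0,-3.1,-0.019,0.0,-0.032,2.3,32.0,-2.5,-0.018,0.001,-0.031,1.4,32.2,-1.9,-0.018,0.0,-0.031,0.3,32.2,-1.3,-0.019,0.0,-0.032,0,0,0,0,0,0,0,0,0,0,0,0])

```text
clock: 21.35
eef_pos: [0.4399, 0.0998, 0.2391]
tool_rot: [-0.14, 0.956, 0.037, 0.255]
ft_force: [-0.1, -0.7, 0.1]
grip_width: 0.0854
```

```bash
python3 look.py w19; python3 - <<'E'
from model import *
c=load("pics/w19.npz");cv2.imwrite("pics/w19z.png",cv2.resize(c["frame"][110:260,200:440],None,fx=3.3,fy=3.3,interpolation=cv2.INTER_CUBIC))
W=ap(np.linalg.inv(T(*LAMP)),cloud(c).reshape(-1,3)); 
s=ap(np.linalg.inv(T(*LAMP)),cloud(load("pics/s18.npz")).reshape(-1,3))
for n,w in(("wrist",W),("side",s)):
  for i in range(-2,3):
    m=(abs(w[:,1]-.03*i)<.012)&(w[:,2]>.066)&(w[:,2]<.09)&(abs(w[:,0])<.03)
    print(n,i,m.sum(),"mean x,y,z",(w[m].mean(0)*1000).round(1), "max z",(w[m][:,2].max()*1000).round(1))
E
```

```text
21.4 [0.44   0.0995 0.2393] [-0.1393  0.956   0.0374  0.2554] [ 0.19  -0.225 -0.613  0.663  0.05  -0.086] [0.78 0.19 0.4 ] 0.08559732121437964
wrist -2 156 mean x,y,z [  6.1 -60.2  74.5] max z 82.2
wrist -1 154 mean x,y,z [  6.4 -30.4  74.5] max z 82.5
wrist 0 152 mean x,y,z [ 6.  -0.6 74.9] max z 82.5
wrist 1 154 mean x,y,z [ 5.9 29.2 74.7] max z 82.5
wrist 2 157 mean x,y,z [ 5.7 59.  74.7] max z 82.5
side -2 25 mean x,y,z [ 10.2 -54.9  74.9] max z 81.5
side -1 26 mean x,y,z [ 10.  -25.5  74.5] max z 83.0
side 0 26 mean x,y,z [ 9.2  4.7 74. ] max z 81.8
side 1 29 mean x,y,z [ 9.2 34.1 75.1] max z 82.3
side 2 28 mean x,y,z [ 9.1 63.7 74.7] max z 82.6
```

View pics/w19z.png

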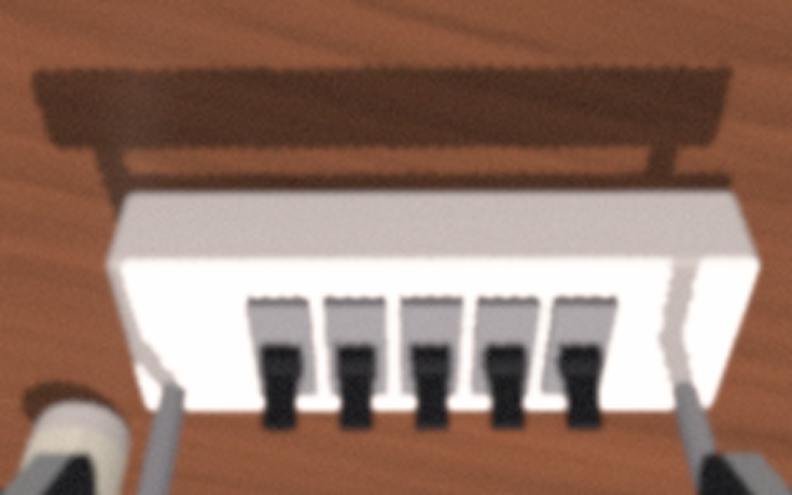

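All five levers look the same, and their measured positions agree within about 0.7 mm. Nothing is touching the robot, so I'm handing in.

```bash
python3 -c "
from workcell import bot
print(bot.job_done()); print(bot.get_obs()['clock'])"
```

```text
the job is handed in; nothing more can be done
None
the job is handed in; nothing more can be done
```

The job is done and handed in at about 21 s. All five levers now lean to the far side, and the stylus is back in its cradle, tip down on the foot, with the hand open and clear.

**How it went:** The odd lever was the second from the lamp's -y end. I took the stylus along its own axis and kept the hand leaning back 30° so it stayed clear of the tube. The rod tip pushed the lever until it met its stop, where the force rose to about 15 N. I set the stylus down until the tip pressed the foot with about 7 N, then let go and backed off.

**Last checks:**
- **Levers:** the measured lever positions agree within about 0.7 mm in the wrist view and about 1.1 mm in the side view. In the final wrist picture all five look alike.
- **Stylus:** its top is back at its starting pixel in the side picture. The wrist view put it within about 1 mm of where it was.
- **Bumps:** I saw no force that would point to the hand touching the lamp. The other levers and the nearby things looked unmoved in the pictures.

**What disagreed:**
- **Lamp position:** the cameras differed by up to 4 mm sideways, so I relied mostly on the wrist view.
- **Lever stop:** it came about 6 mm past where I had worked out. I can't say why for certain, but the force rise and the matching positions both show the lever fully over.

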